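# Warm the wax pot and load the mosaic jig

## Task

Switch the hot plate on with its red lever, then slide the covered wax pot along the plate, without lifting it, from the white ring so that it stands centred on the red ring. Next lay every mosaic plaque on the bench flat and fully down in a pocket of its own in the green jig; only when all are in, slide the pot over to stand centred on the yellow ring, again without lifting it, and then switch the hot plate off. Leave the other things on the bench where they are.

Things in the scene. Friction and masses are not known exactly. Their poses are not given: they have to be found in the camera images.
- pot: covered copper wax pot, 0.45 to 0.75 kg, low cylinder 110 mm across with a fixed lid (lid top 44 mm above the foot); on the lid, over the pot's axis, stands an upright wooden grip block 66 mm long (along the pot's x), 16 mm wide (y), reaching from the lid to 78 mm above the foot. Origin at the centre of the pot's foot, z up. Starts on the white ring
- hotplate: dark iron hot plate, flat slab 250 (x) x 370 (y) mm, top 30 mm above the bench, fixed; origin at the centre of its underside; y along its length. On its right (-y) end a grey control box with the red switch lever, the box 30 mm high
- ring_white: white painted ring with a small centre cross, on top of the hot plate (30 mm above the bench), 118 mm across (the pot's foot is 110 mm across), flush, no obstacle; origin at its centre. The three rings lie in one row along the hot plate's length (y), about 118 mm apart, in any order; parking place
- ring_red: red painted ring with a small centre cross, on top of the hot plate (30 mm above the bench), 118 mm across (the pot's foot is 110 mm across), flush, no obstacle; origin at its centre. The three rings lie in one row along the hot plate's length (y), about 118 mm apart, in any order; heating place
- ring_yellow: yellow painted ring with a small centre cross, on top of the hot plate (30 mm above the bench), 118 mm across (the pot's foot is 110 mm across), flush, no obstacle; origin at its centre. The three rings lie in one row along the hot plate's length (y), about 118 mm apart, in any order; keep-warm place
- switch (a joint): red toggle lever on the hot plate's control box, rad: 0 = off, leaning towards the robot (hot plate's -x) 0.5 rad from upright; 1.0 = on, leaning away (+x) 0.5 rad from upright; stays where it is left, light friction. It may start slightly off 0
- switch_tip (a point): top end of the switch lever's red stick, centre of its red ball, 26 mm across; the ball swings on a 70 mm arm about a level axis (hot plate's y) 52 mm above the bench, so it stands 113 mm above the bench when fully on or off and 122 mm half way, and travels 67 mm along the hot plate's x; pushed with 1 to 2 N; the block under it is 70 (x) x 50 (y) mm, top 55 mm above the bench
- jig: mounting jig, wooden block with a green-painted top and bare plywood pocket floors, 290 (x) x 210 (y) x 18 (z) mm, fixed, with six rectangular pockets 55 (x) x 85 (y) mm, 8 mm deep, three rows along x by two along y; origin at the centre of its underside
- pocket0 (a point): centre of the floor of jig pocket 0 (10 mm above the bench, 8 mm below the jig's top face); pocket's 55 mm along the jig's x, 85 mm along its y; neighbours are 100 mm apart both ways
- pocket1 (a point): centre of the floor of jig pocket 1 (10 mm above the bench, 8 mm below the jig's top face); pocket's 55 mm along the jig's x, 85 mm along its y; neighbours are 100 mm apart both ways
- pocket2 (a point): centre of the floor of jig pocket 2 (10 mm above the bench, 8 mm below the jig's top face); pocket's 55 mm along the jig's x, 85 mm along its y; neighbours are 100 mm apart both ways
- pocket3 (a point): centre of the floor of jig pocket 3 (10 mm above the bench, 8 mm below the jig's top face); pocket's 55 mm along the jig's x, 85 mm along its y; neighbours are 100 mm apart both ways
- pocket4 (a point): centre of the floor of jig pocket 4 (10 mm above the bench, 8 mm below the jig's top face); pocket's 55 mm along the jig's x, 85 mm along its y; neighbours are 100 mm apart both ways
- pocket5 (a point): centre of the floor of jig pocket 5 (10 mm above the bench, 8 mm below the jig's top face); pocket's 55 mm along the jig's x, 85 mm along its y; neighbours are 100 mm apart both ways
- plaque0: marble mosaic plaque: flat block 50 (x) x 80 (y) x 24 (z, thick) mm, about 0.25 kg, chequered mosaic face up, blue and white; origin at the centre of its underside, z up; x is the short side. It may be absent (None). Starts flat on the bench; gripped across its 50 mm width from above. All plaques fit all pockets, either way round
- plaque1: marble mosaic plaque: flat block 50 (x) x 80 (y) x 24 (z, thick) mm, about 0.25 kg, chequered mosaic face up, terracotta and white; origin at the centre of its underside, z up; x is the short side. It may be absent (None). Starts flat on the bench; gripped across its 50 mm width from above. All plaques fit all pockets, either way round
- plaque2: marble mosaic plaque: flat block 50 (x) x 80 (y) x 24 (z, thick) mm, about 0.25 kg, chequered mosaic face up, green and white; origin at the centre of its underside, z up; x is the short side. It may be absent (None). Starts flat on the bench; gripped across its 50 mm width from above. All plaques fit all pockets, either way round
- plaque3: marble mosaic plaque: flat block 50 (x) x 80 (y) x 24 (z, thick) mm, about 0.25 kg, chequered mosaic face up, brass-yellow and white; origin at the centre of its underside, z up; x is the short side. It may be absent (None). Starts flat on the bench; gripped across its 50 mm width from above. All plaques fit all pockets, either way round
- plaque4: marble mosaic plaque: flat block 50 (x) x 80 (y) x 24 (z, thick) mm, about 0.25 kg, chequered mosaic face up, black and white; origin at the centre of its underside, z up; x is the short side. It may be absent (None). Starts flat on the bench; gripped across its 50 mm width from above. All plaques fit all pockets, either way round
- tin: bystander: small round tin, 54 mm across, 42 mm high, standing among the plaques; origin under its centre
- offcut: bystander: brick-red stone offcut 45 x 60 x 38 mm lying just beyond the plaques; origin under its centre

How it is judged:
On the way, in this order (a step that is already met when the one before it is completed fails the run):
1. the hot plate is switched on (value of joint switch above 0.8 rad), for 0.2 s.
2. the pot stands on the red ring (horizontal distance between pot and ring_red below 0.012 m and z of pot in the frame of hotplate below 0.034 m and angle between pot's own z axis and vertical below 0.06 rad and linear speed of pot below 0.02 m/s), for 0.2 s.
3. every plaque lies seated in a pocket of the jig (((horizontal distance between plaque0 and pocket0 below 0.006 m and z of plaque0 in the frame of pocket0 below 0.003 m and angle between the x axis of plaque0 and the x axis of jig, either way round below 0.09 rad) or (horizontal distance between plaque0 and pocket1 below 0.006 m and z of plaque0 in the frame of pocket1 below 0.003 m and angle between the x axis of plaque0 and the x axis of jig, either way round below 0.09 rad) or (horizontal distance between plaque0 and pocket2 below 0.006 m and z of plaque0 in the frame of pocket2 below 0.003 m and angle between the x axis of plaque0 and the x axis of jig, either way round below 0.09 rad) or (horizontal distance between plaque0 and pocket3 below 0.006 m and z of plaque0 in the frame of pocket3 below 0.003 m and angle between the x axis of plaque0 and the x axis of jig, either way round below 0.09 rad) or (horizontal distance between plaque0 and pocket4 below 0.006 m and z of plaque0 in the frame of pocket4 below 0.003 m and angle between the x axis of plaque0 and the x axis of jig, either way round below 0.09 rad) or (horizontal distance between plaque0 and pocket5 below 0.006 m and z of plaque0 in the frame of pocket5 below 0.003 m and angle between the x axis of plaque0 and the x axis of jig, either way round below 0.09 rad)) and angle between each of plaque0, plaque1, plaque2, plaque3, plaque4's own z axis and vertical below 0.06 rad and linear speed of each of plaque0, plaque1, plaque2, plaque3, plaque4 below 0.02 m/s and ((horizontal distance between plaque1 and pocket0 below 0.006 m and z of plaque1 in the frame of pocket0 below 0.003 m and angle between the x axis of plaque1 and the x axis of jig, either way round below 0.09 rad) or (horizontal distance between plaque1 and pocket1 below 0.006 m and z of plaque1 in the frame of pocket1 below 0.003 m and angle between the x axis of plaque1 and the x axis of jig, either way round below 0.09 rad) or (horizontal distance between plaque1 and pocket2 below 0.006 m and z of plaque1 in the frame of pocket2 below 0.003 m and angle between the x axis of plaque1 and the x axis of jig, either way round below 0.09 rad) or (horizontal distance between plaque1 and pocket3 below 0.006 m and z of plaque1 in the frame of pocket3 below 0.003 m and angle between the x axis of plaque1 and the x axis of jig, either way round below 0.09 rad) or (horizontal distance between plaque1 and pocket4 below 0.006 m and z of plaque1 in the frame of pocket4 below 0.003 m and angle between the x axis of plaque1 and the x axis of jig, either way round below 0.09 rad) or (horizontal distance between plaque1 and pocket5 below 0.006 m and z of plaque1 in the frame of pocket5 below 0.003 m and angle between the x axis of plaque1 and the x axis of jig, either way round below 0.09 rad)) and ((horizontal distance between plaque2 and pocket0 below 0.006 m and z of plaque2 in the frame of pocket0 below 0.003 m and angle between the x axis of plaque2 and the x axis of jig, either way round below 0.09 rad) or (horizontal distance between plaque2 and pocket1 below 0.006 m and z of plaque2 in the frame of pocket1 below 0.003 m and angle between the x axis of plaque2 and the x axis of jig, either way round below 0.09 rad) or (horizontal distance between plaque2 and pocket2 below 0.006 m and z of plaque2 in the frame of pocket2 below 0.003 m and angle between the x axis of plaque2 and the x axis of jig, either way round below 0.09 rad) or (horizontal distance between plaque2 and pocket3 below 0.006 m and z of plaque2 in the frame of pocket3 below 0.003 m and angle between the x axis of plaque2 and the x axis of jig, either way round below 0.09 rad) or (horizontal distance between plaque2 and pocket4 below 0.006 m and z of plaque2 in the frame of pocket4 below 0.003 m and angle between the x axis of plaque2 and the x axis of jig, either way round below 0.09 rad) or (horizontal distance between plaque2 and pocket5 below 0.006 m and z of plaque2 in the frame of pocket5 below 0.003 m and angle between the x axis of plaque2 and the x axis of jig, either way round below 0.09 rad)) and ((horizontal distance between plaque3 and pocket0 below 0.006 m and z of plaque3 in the frame of pocket0 below 0.003 m and angle between the x axis of plaque3 and the x axis of jig, either way round below 0.09 rad) or (horizontal distance between plaque3 and pocket1 below 0.006 m and z of plaque3 in the frame of pocket1 below 0.003 m and angle between the x axis of plaque3 and the x axis of jig, either way round below 0.09 rad) or (horizontal distance between plaque3 and pocket2 below 0.006 m and z of plaque3 in the frame of pocket2 below 0.003 m and angle between the x axis of plaque3 and the x axis of jig, either way round below 0.09 rad) or (horizontal distance between plaque3 and pocket3 below 0.006 m and z of plaque3 in the frame of pocket3 below 0.003 m and angle between the x axis of plaque3 and the x axis of jig, either way round below 0.09 rad) or (horizontal distance between plaque3 and pocket4 below 0.006 m and z of plaque3 in the frame of pocket4 below 0.003 m and angle between the x axis of plaque3 and the x axis of jig, either way round below 0.09 rad) or (horizontal distance between plaque3 and pocket5 below 0.006 m and z of plaque3 in the frame of pocket5 below 0.003 m and angle between the x axis of plaque3 and the x axis of jig, either way round below 0.09 rad)) and ((horizontal distance between plaque4 and pocket0 below 0.006 m and z of plaque4 in the frame of pocket0 below 0.003 m and angle between the x axis of plaque4 and the x axis of jig, either way round below 0.09 rad) or (horizontal distance between plaque4 and pocket1 below 0.006 m and z of plaque4 in the frame of pocket1 below 0.003 m and angle between the x axis of plaque4 and the x axis of jig, either way round below 0.09 rad) or (horizontal distance between plaque4 and pocket2 below 0.006 m and z of plaque4 in the frame of pocket2 below 0.003 m and angle between the x axis of plaque4 and the x axis of jig, either way round below 0.09 rad) or (horizontal distance between plaque4 and pocket3 below 0.006 m and z of plaque4 in the frame of pocket3 below 0.003 m and angle between the x axis of plaque4 and the x axis of jig, either way round below 0.09 rad) or (horizontal distance between plaque4 and pocket4 below 0.006 m and z of plaque4 in the frame of pocket4 below 0.003 m and angle between the x axis of plaque4 and the x axis of jig, either way round below 0.09 rad) or (horizontal distance between plaque4 and pocket5 below 0.006 m and z of plaque4 in the frame of pocket5 below 0.003 m and angle between the x axis of plaque4 and the x axis of jig, either way round below 0.09 rad))), for 0.2 s.
4. the pot stands on the yellow ring (horizontal distance between pot and ring_yellow below 0.012 m and z of pot in the frame of hotplate below 0.034 m and angle between pot's own z axis and vertical below 0.06 rad and linear speed of pot below 0.02 m/s), for 0.2 s.
5. the hot plate is switched off (value of joint switch below 0.2 rad), for 0.2 s.
At the end, for the whole second after the job is handed in: The pot stands upright and at rest on the hot plate, its centre within 12 mm of the yellow ring's centre; every plaque present lies flat in a pocket, within 6 mm of the pocket's centre, its underside within 3 mm of the floor, square to the jig within 0.09 rad; the switch reads below 0.2 rad (off) (all of step 3 and all of step 4 and value of joint switch below 0.2 rad); the robot touches nothing.
It fails at once if the pot is lifted more than 10 mm off the hot plate (z of pot in the frame of hotplate above 0.04 m).
It fails at once if the pot is tipped (angle between pot's own z axis and vertical above 0.35 rad).
It fails at once if a bystander is shifted by more than 40 mm (distance of any of tin, offcut from where it was at the start of the episode above 0.04 m).
Of plaque0, plaque1, plaque2, plaque3, plaque4 only 3 to 5 are there at a start; the rules pass over those that are not, and their reading is None.
At some moment in a run one of pot, plaque0, plaque1, plaque2, plaque3, plaque4 may be knocked a few centimetres aside while the robot is not near it.
Once in a run the grip may slacken for a moment while it holds something.
It also fails if it takes over 208 s, if anything falls off the work surface, if the arm or the gripper's body presses on something with over 40 N, if the wrist force passes 120 N, or if a joint passes its speed limit or range.

## Robot

A 6-joint arm with a two-finger parallel gripper is mounted at the origin on the work surface. World frame = base frame: x ahead of the robot, y to its left, z up, the work surface at z = 0. Lengths are in m, angles in rad, forces in N, time in s.
With the tool pointing down it reaches from about 0.35 to 0.85 m from the base axis. Payload 8.1 kg.
Tool frame: the origin (TCP) lies at the very end of the fingers, on their centre line; the grasp point (between the pads) lies behind it (robot.tcp_to_grasp is the z of the grasp point in the tool frame, in m); z points along the fingers, y is the line along which they close (so a half turn about z gives the same grasp; the last joint's range is limited). The gripper opens to 93 mm and grips with 3 to 60 N. Pads are 15 mm wide; open, the fingers measure 128 mm over their backs; the gripper's body (75 mm by 188 mm) begins 65 mm behind the grasp point.
Start: joints at [-1.427, 0.13, 1.488, -0, 1.523, -0.085], TCP at [0.136, -0.584, 0.191] pointing down, gripper open.
Joint ranges: [-2.96, 2.96], [-0.89, 2.26], [0.02, 2.5], [-1.34, 4.48], [0, 2.73], [-2.66, 2.66]. Speed limits (rad/s): [2.39, 2.39, 2.79, 3.14, 3.14, 3.14].

## Interface

Orientations are given as a rotation vector (axis times angle).
In Python, from station import robot gives the robot as it stands.
- The arm moves only by the tool move_arm, never from a script. Its argument "series" is a list of rows, each an object of numbers: "dx", "dy", "dz": the shift along the tool's x, y, z as a fraction of full scale; "yaw": the turn about the tool's z as a fraction of full scale. A call has 1 to 8 rows; each row shifts and turns the commanded pose from where the row before left it, along the tool's axes as they then stand; what a row does not reach is not made up. Full scale, the value 1, is 25 mm for a shift and 5 degrees for a turn. A row lasts 1/12 s, in which the tool goes at most 41.7 mm and 7.16 degrees, less where a joint would pass 70% of its speed; a pose out of reach is approached as far as the arm can. A call with a number of a shift or a turn outside -1 to 1 is refused whole. A call with a gripper value outside its range is refused whole. "gripper" is the opening, from 0 (shut) to 1 (fully open), set as the call begins (left out, the last holds). The fingers move at their own pace and stop on an object; "newtons" is the grip in N (left out, the last holds). Time passes only in rows, so rows that do not move let the fingers close. It gives the time, the measured TCP pose, the force, the opening and the grip force at its end, in the units of the state.
- robot.state(): the state, without advancing time (a new reading comes with each control period).
- robot.grab_frame(name): name is "side" or "top" or "wrist"; returns a dict with "pixels" (420x560x3 uint8, blue, green, red), "camera_matrix" (3x3 intrinsics, pixels), "R" (3x3) and "t" (3): a world point X has camera coordinates R X + t. Camera axes: x right, y down, z forward; pixel columns grow to the right and rows downward; lengths in m; the calibration is good to about 2 mm. A picture is of the moment at which its call begins. There is no depth.
- robot.hand_in(): hands the job in; it is judged then, once.
The state is a dict: "clock": time; "q": joint angles; "joint_vel": joint speeds; "joint_torque": joint torques, N m; "tool_pos": TCP position; "tcp_rot": TCP orientation; "ft_force": force on the tool from outside, world axes, zero at the start; "ft_torque": the same for the moment, N m; "opening": opening from 0.0 (shut) to 1.0 (fully open); "grasp_force": force on a finger pad.
Only numpy, scipy, OpenCV 4.12 (cv2) and the standard library are available. Lean on these libraries where they do the work, as an engineer would, in place of code of your own. Each camera call takes 0.05 s, during which the arm holds its last target. There are 200 camera calls.

## Working session

There is one attempt and no reset: what is moved stays moved. The work goes in short steps, Python scripts to look and compute and a tool call to move; the robot and the scene stay as the last step left them, time stands still between calls to the robot, and variables do not carry over. Pictures are saved under pics/ and viewed, at most 14 in all, crops included, and the job is handed in when it is done.

Besides the shell and the picture viewer there is one more tool, called after ">>>" as a command line: name --argument value ..., lists and objects as JSON in quotes. move_arm: Moves the arm, as the interface text tells. Its arguments: {"type":"object","properties":{"series":{"type":"array","items":{"type":"object","properties":{"dx":{"type":"number"},"dy":{"type":"number"},"dz":{"type":"number"},"yaw":{"type":"number"}}}},"gripper":{"type":"number"},"newtons":{"type":"number"}},"required":["series"]}

```bash
mkdir -p pics; cat > h.py <<'E'
import numpy as np, cv2
from station import robot
def grab(name,save=None):
    f=robot.grab_frame(name)
    if save: cv2.imwrite('pics/'+save,f['pixels'])
    np.savez('last_%s.npz'%name,**{k:np.array(f[k]) for k in ('pixels','camera_matrix','R','t')})
    return f
def load(name): return np.load('last_%s.npz'%name)
def ray(f,u,v,z):
    K,R,t=np.array(f['camera_matrix']),np.array(f['R']),np.array(f['t']).ravel()
    d=R.T@np.linalg.inv(K)@np.array([u,v,1.]); c=-R.T@t
    return c+d*(z-c[2])/d[2]
def proj(f,X):
    K,R,t=np.array(f['camera_matrix']),np.array(f['R']),np.array(f['t']).ravel()
    p=K@(R@np.array(X,float)+t); return p[:2]/p[2]
E
python3 - <<'E'
from h import *
for n in('top','side'):
    f=grab(n,n+'0.png'); print(n,f['camera_matrix'],-f['R'].T@f['t'],f['R'])
s=robot.state(); print(s['tool_pos'],s['tcp_rot'],robot.tcp_to_grasp,s['clock'],s['opening'])
E
```

```text
top [[500.89605066   0.         272.75376704]
 [  0.         500.89605066 201.5353785 ]
 [  0.           0.           1.        ]] [0.44604972 0.07344894 1.62121724] [[-0.00950052 -0.99991298  0.0091528 ]
 [-0.99769798  0.00886405 -0.06723214]
 [ 0.06714515 -0.00977047 -0.99769538]]
side [[473.49387377   0.         272.37574859]
 [  0.         473.49387377 213.49773188]
 [  0.           0.           1.        ]] [0.28689286 0.98849632 0.93048405] [[-0.96838993 -0.24918608 -0.01127993]
 [-0.15422628  0.63367179 -0.75807276]
 [ 0.19604895 -0.73237037 -0.65207243]]
[ 0.13603768 -0.58380213  0.19050836] [-3.11942400e+00 -3.58459358e-01  8.43088493e-05] -0.0188 0.1 0.9986991177933526
```

View pics/top0.png

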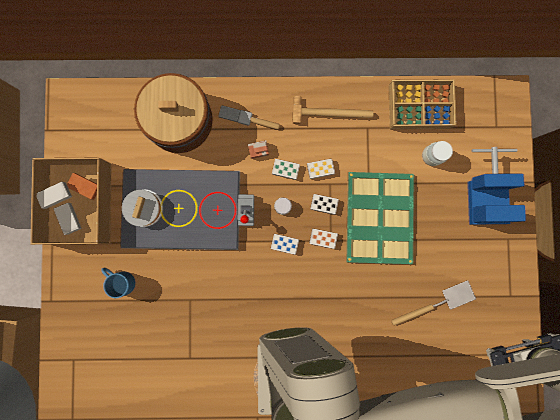

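View pics/side0.png

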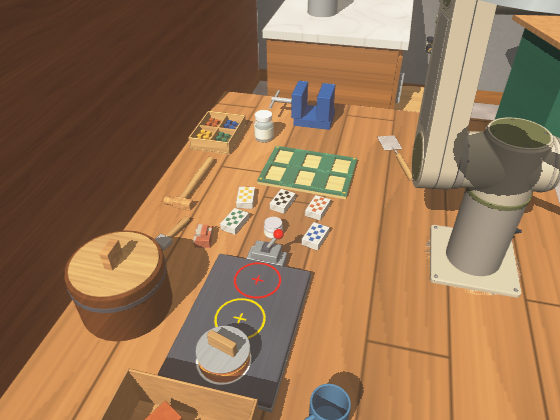

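```bash
python3 - <<'E'
from h import *
f=load('top'); p=f['pixels']
cv2.imwrite('pics/c1.png',cv2.resize(p[150:270,235:425],None,fx=4.2,fy=4.2,interpolation=cv2.INTER_CUBIC))
cv2.imwrite('pics/c2.png',cv2.resize(p[155:260,110:270],None,fx=5,fy=5,interpolation=cv2.INTER_CUBIC))
E
```

```text
(no output)
```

View pics/c1.png

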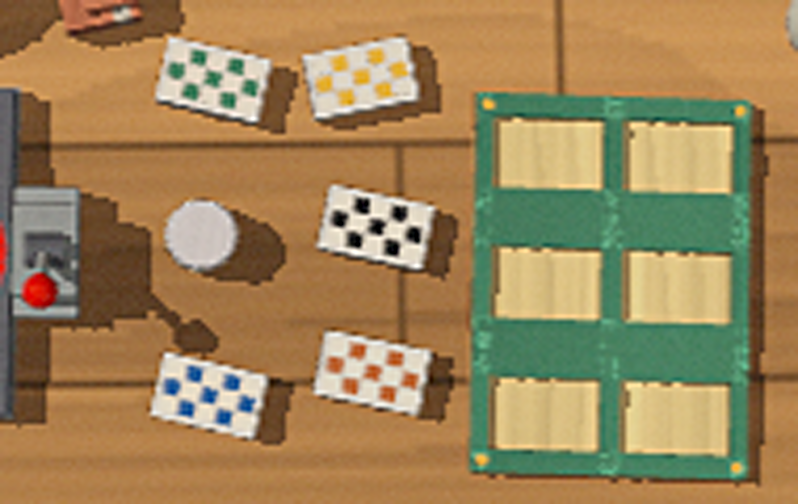

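View pics/c2.png

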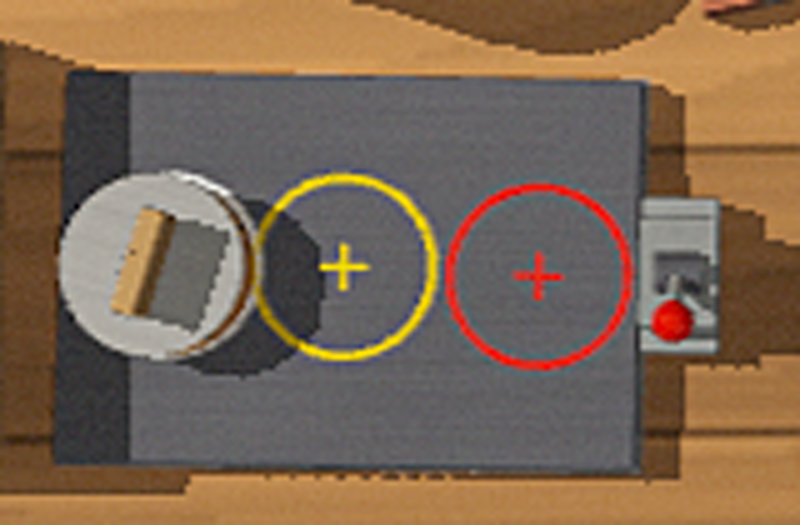

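```bash
python3 - <<'E'
from h import *
f=load('top')
def W(pts,s,o,z): return np.array([ray(f,(u+.5)/s+o[0]-.5,(v+.5)/s+o[1]-.5,z)[:2] for u,v in pts])
P=dict(green=[(172,37),(271,58),(263,123),(156,100)],yellow=[(302,55),(406,38),(418,98),(314,118)],black=[(333,185),(436,205),(423,270),(317,248)],terra=[(327,331),(433,352),(420,415),(314,393)],blue=[(166,352),(268,376),(255,438),(150,414)])
def rep(n,w):
    e=[np.linalg.norm(w[i]-w[(i+1)%4])*1e3 for i in range(4)]
    l=w[1]-w[0]+w[2]-w[3]; r=(w[3]-w[0]+w[2]-w[1])
    print(n,w.mean(0).round(4),np.round(e,0),'yaw of y axis dir (deg from -y)',np.degrees(np.arctan2(l[0],-l[1])).round(1),np.degrees(np.arctan2(-r[1],-r[0])).round(1))
for n,p in P.items(): rep(n,W(p,4.2,(235,150),.024))
j=W([(477,93),(752,104),(742,480),(470,470)],4.2,(235,150),.018); rep('jig',j)
j=W([(488,103),(740,111),(737,467),(481,460)],4.2,(235,150),.018); rep('screws',j)
for a in[(497,119,603,189),(625,122,732,193),(495,248,601,321),(625,251,731,324),(495,378,599,453),(623,383,729,457)]:
    print('pocket',W([((a[0]+a[2])/2,(a[1]+a[3])/2)],4.2,(235,150),.014).round(4))
o=(110,155)
h=W([(70,70),(646,80),(640,470),(54,463)],5,o,.03); rep('plate',h)
print('yel',W([(344,267)],5,o,.03),'red',W([(539,276)],5,o,.03))
print('pot lid',W([(160,265)],5,o,.074),'grip top',W([(145,205),(172,212),(140,318),(112,311)],5,o,.108))
print('ball',W([(672,320)],5,o,.113))
print('tin',W([(201,234)],4.2,(235,150),.042))
E
```

```text
green [0.6594 0.0145] [77. 50. 84. 50.] yaw of y axis dir (deg from -y) -12.6 -11.2
yellow [ 0.6602 -0.0961] [81. 47. 81. 49.] yaw of y axis dir (deg from -y) 9.7 10.1
black [ 0.5453 -0.1074] [80. 51. 82. 50.] yaw of y axis dir (deg from -y) -11.9 -13.7
terra [ 0.4346 -0.1028] [82. 49. 82. 48.] yaw of y axis dir (deg from -y) -12.0 -12.7
blue [0.419  0.0216] [79. 48. 81. 48.] yaw of y axis dir (deg from -y) -13.6 -13.8
jig [ 0.4992 -0.2855] [212. 288. 207. 288.] yaw of y axis dir (deg from -y) -2.7 -2.7
screws [ 0.5002 -0.2865] [194. 272. 195. 273.] yaw of y axis dir (deg from -y) -2.2 -2.2
pocket [[ 0.6009 -0.2424]]
pocket [[ 0.5973 -0.3413]]
pocket [[ 0.5006 -0.2387]]
pocket [[ 0.4974 -0.3383]]
pocket [[ 0.4008 -0.2357]]
pocket [[ 0.3964 -0.3342]]
plate [0.5334 0.3521] [367. 248. 370. 250.] yaw of y axis dir (deg from -y) -1.4 -1.4
yel [[0.53522514 0.35771382]] red [[0.52838387 0.23399353]]
pot lid [[0.53501624 0.46323029]] grip top [[0.56947515 0.46400499]
 [0.56508699 0.44768638]
 [0.50117334 0.46643324]
 [0.50554835 0.48330654]]
ball [[0.49685182 0.14570261]]
tin [[0.54003411 0.02738447]]
```

>>> move_arm --gripper 0 --series '[{"yaw":-0.96},{"yaw":-0.96},{"yaw":-0.96},{"yaw":-0.96},{"yaw":-0.96},{"yaw":-0.96},{"yaw":-0.96},{"yaw":-0.96}]'

```text
$.series[0]: bad value
```

>>> move_arm --series '[{"yaw":-0.96},{"yaw":-0.96},{"yaw":-0.96},{"yaw":-0.96},{"yaw":-0.96},{"yaw":-0.96},{"yaw":-0.96},{"yaw":-0.96}]'

```text
$.series[0]: bad value
```

>>> move_arm --series '[{"dx":0.71,"dy":0.78},{"dx":0.71,"dy":0.78},{"dx":0.71,"dy":0.78},{"dx":0.71,"dy":0.78},{"dx":0.71,"dy":0.78},{"dx":0.71,"dy":0.78},{"dx":0.71,"dy":0.78},{"dx":0.71,"dy":0.78}]'

```text
$.series[0]: bad value
```

>>> move_arm --series '[{"dx":0.71,"dy":0.78},{"dx":0.71,"dy":0.78},{"dx":0.71,"dy":0.78},{"dx":0.71,"dy":0.78},{"dx":0.71,"dy":0.78},{"dx":0.71,"dy":0.78},{"dx":0.71,"dy":0.78},{"dx":0.71,"dy":0.78}]'

```text
$.series[0]: bad value
```

>>> move_arm --series '[{"dx":1},{"dx":1},{"dx":1},{"dx":1},{"dx":1},{"dx":1},{"dx":1},{"dx":1}]'

```text
$.series[0]: bad value
```

>>> move_arm --series '[{"dx":1},{"dx":1},{"dx":1},{"dx":1},{"dx":1},{"dx":1},{"dx":0.5},{}]'

```text
$.series[0]: bad value
```

>>> move_arm --gripper 0 --series '[{"dx":0,"dy":0,"dz":0,"yaw":-0.96},{"dx":0,"dy":0,"dz":0,"yaw":-0.96},{"dx":0,"dy":0,"dz":0,"yaw":-0.96},{"dx":0,"dy":0,"dz":0,"yaw":-0.96},{"dx":0,"dy":0,"dz":0,"yaw":-0.96},{"dx":0,"dy":0,"dz":0,"yaw":-0.96},{"dx":0,"dy":0,"dz":0,"yaw":-0.96},{"dx":0,"dy":0,"dz":0,"yaw":-0.96}]'

```text
clock: 0.77
tool_pos: [0.1361, -0.584, 0.1908]
tcp_rot: [-2.826, -1.37, -0.001]
ft_force: [-0.2, -0.8, 0.7]
opening: 0.474
grasp_force: 0.0
```

>>> move_arm --series '[{"dx":0,"dy":0,"dz":0,"yaw":-0.96},{"dx":0,"dy":0,"dz":0,"yaw":-0.96},{"dx":0,"dy":0,"dz":0,"yaw":-0.96},{"dx":0,"dy":0,"dz":0,"yaw":-0.96},{"dx":0,"dy":0,"dz":0,"yaw":-0.96},{"dx":0,"dy":0,"dz":0,"yaw":-0.96},{"dx":0,"dy":0,"dz":0,"yaw":-0.96},{"dx":0,"dy":0,"dz":0,"yaw":-0.96}]'

```text
clock: 1.43
tool_pos: [0.1361, -0.584, 0.1908]
tcp_rot: [-2.218, -2.224, -0.001]
ft_force: [-0.5, 0.4, -0.0]
opening: 0.003
grasp_force: 0.0
```

>>> move_arm --series '[{"dx":0.71,"dy":0.78,"dz":0,"yaw":0},{"dx":0.71,"dy":0.78,"dz":0,"yaw":0},{"dx":0.71,"dy":0.78,"dz":0,"yaw":0},{"dx":0.71,"dy":0.78,"dz":0,"yaw":0},{"dx":0.71,"dy":0.78,"dz":0,"yaw":0},{"dx":0.71,"dy":0.78,"dz":0,"yaw":0},{"dx":0.71,"dy":0.78,"dz":0,"yaw":0},{"dx":0.71,"dy":0.78,"dz":0,"yaw":0}]'

```text
clock: 2.1
tool_pos: [0.293, -0.4414, 0.191]
tcp_rot: [-2.223, -2.219, -0.0]
ft_force: [-0.4, -1.0, 0.8]
opening: 0.001
grasp_force: 0.0
```

>>> move_arm --series '[{"dx":0.71,"dy":0.78,"dz":0,"yaw":0},{"dx":0.71,"dy":0.78,"dz":0,"yaw":0},{"dx":0.71,"dy":0.78,"dz":0,"yaw":0},{"dx":0.71,"dy":0.78,"dz":0,"yaw":0},{"dx":0.71,"dy":0.78,"dz":0,"yaw":0},{"dx":0.71,"dy":0.78,"dz":0,"yaw":0},{"dx":0.71,"dy":0.78,"dz":0,"yaw":0},{"dx":0.71,"dy":0.78,"dz":0,"yaw":0}]'

```text
clock: 2.77
tool_pos: [0.4492, -0.2996, 0.191]
tcp_rot: [-2.223, -2.219, 0.0]
ft_force: [0.0, 0.2, 0.4]
opening: 0.007
grasp_force: 0.0
```

>>> move_arm --series '[{"dx":1,"dy":0,"dz":0,"yaw":0},{"dx":1,"dy":0,"dz":0,"yaw":0},{"dx":1,"dy":0,"dz":0,"yaw":0},{"dx":1,"dy":0,"dz":0,"yaw":0},{"dx":1,"dy":0,"dz":0,"yaw":0},{"dx":1,"dy":0,"dz":0,"yaw":0},{"dx":1,"dy":0,"dz":0,"yaw":0},{"dx":1,"dy":0,"dz":0,"yaw":0}]'

```text
clock: 3.43
tool_pos: [0.4484, -0.0996, 0.1911]
tcp_rot: [-2.223, -2.219, 0.0]
ft_force: [0.2, 0.8, -0.2]
opening: 0.002
grasp_force: 0.0
```

>>> move_arm --series '[{"dx":1,"dy":0,"dz":0,"yaw":0},{"dx":1,"dy":0,"dz":0,"yaw":0},{"dx":1,"dy":0,"dz":0,"yaw":0},{"dx":1,"dy":0,"dz":0,"yaw":0},{"dx":1,"dy":0,"dz":0,"yaw":0},{"dx":1,"dy":0,"dz":0,"yaw":0},{"dx":0.5,"dy":0,"dz":0,"yaw":0},{"dx":0,"dy":0,"dz":0,"yaw":0}]'

```text
clock: 4.1
tool_pos: [0.4486, 0.064, 0.1911]
tcp_rot: [-2.219, -2.222, -0.0]
ft_force: [0.4, 0.3, 0.4]
opening: 0.007
grasp_force: 0.0
```

>>> move_arm --series '[{"dx":0.82,"dy":0,"dz":0,"yaw":0},{"dx":0.82,"dy":0,"dz":0,"yaw":0},{"dx":0.82,"dy":0,"dz":0,"yaw":0},{"dx":0.82,"dy":0,"dz":0,"yaw":0},{"dx":0,"dy":0,"dz":0.9,"yaw":0},{"dx":0,"dy":0,"dz":0.9,"yaw":0},{"dx":0,"dy":0,"dz":0.9,"yaw":0},{"dx":0,"dy":0,"dz":0.9,"yaw":0}]'

```text
clock: 4.77
tool_pos: [0.4492, 0.143, 0.1003]
tcp_rot: [2.223, 2.22, -0.001]
ft_force: [0.7, 0.5, 0.4]
opening: 0.002
grasp_force: 0.0
```

>>> move_arm --series '[{"dx":0,"dy":0.45,"dz":0,"yaw":0},{"dx":0,"dy":0.45,"dz":0,"yaw":0},{"dx":0,"dy":0.45,"dz":0,"yaw":0},{"dx":0,"dy":0.45,"dz":0,"yaw":0},{"dx":0,"dy":0.45,"dz":0,"yaw":0},{"dx":0,"dy":0.45,"dz":0,"yaw":0},{"dx":0,"dy":0.45,"dz":0,"yaw":0},{"dx":0,"dy":0.25,"dz":0,"yaw":0}]'

```text
clock: 5.43
tool_pos: [0.5351, 0.1425, 0.1011]
tcp_rot: [2.224, 2.219, -0.001]
ft_force: [0.7, -0.2, 0.8]
opening: -0.0
grasp_force: 0.0
```

```bash
python3 - <<'E'
from h import *
print(robot.state()['ft_force'])
a=grab('side')['pixels'][190:300,200:340]; b=grab('wrist')['pixels']
a=cv2.resize(a,(400,314)); b=cv2.resize(b,(400,300)); o=np.zeros((314,800,3),np.uint8); o[:,:400]=a; o[:300,400:]=b; cv2.imwrite('pics/l1.png',o)
E
```

```text
[ 0.72895269 -0.17698939  0.78122422]
```

View pics/l1.png

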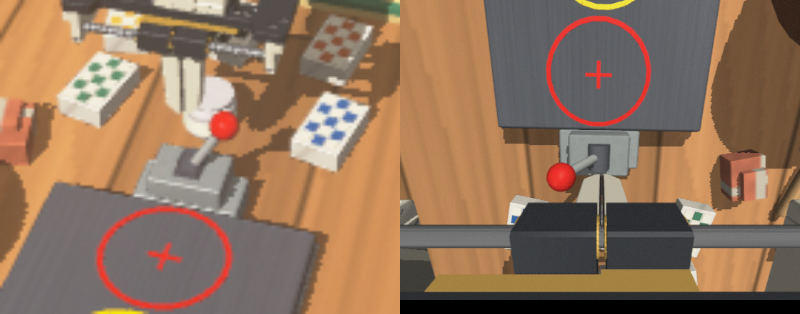

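```bash
python3 - <<'E'
from h import *
s=load('side');t=load('top')
for z in(.1,.113,.12): print(z,ray(s,278.2,233.7,z),ray(t,244.1,218.7,z))
print(proj(s,[.5351,.1425,.101]),proj(t,[.5351,.1425,.101]))
p=grab('top')['pixels']; hsv=cv2.cvtColor(p,cv2.COLOR_BGR2HSV); 
m=((hsv[...,0]<6)|(hsv[...,0]>174))&(hsv[...,1]>180)&(hsv[...,2]>120)
yy,xx=np.nonzero(m[200:235,235:260]); print(len(xx),xx.mean()+235,yy.mean()+200)
E
```

```text
0.1 [0.50230009 0.12908583 0.1       ] [0.49698339 0.14602373 0.1       ]
0.113 [0.49892821 0.14253863 0.113     ] [0.49654812 0.14540352 0.113     ]
0.12 [0.49711258 0.14978244 0.12      ] [0.49631375 0.14506957 0.12      ]
[264.46767794 234.81845715] [245.17344336 206.13429983]
5 244.0 222.0
```

```bash
python3 - <<'E'
from h import *
w=load('wrist');s=load('side');t=load('top')
for X in([.5351,.1425,.101],[.497,.145,.114],[.5351,.1425,.12]): print(X,proj(w,X),proj(s,X))
cv2.imwrite('pics/l2.png',np.hstack([cv2.resize(w['pixels'][180:380,180:400],(400,364),interpolation=2),cv2.resize(s['pixels'][190:270,225:313],(400,364),interpolation=2)]))
E
```

```text
[0.5351, 0.1425, 0.101] [281.26938974 241.22450322] [264.46767794 234.81845715]
[0.497, 0.145, 0.114] [221.14369261 245.75172543] [278.70772805 234.18483008]
[0.5351, 0.1425, 0.12] [281.24942431 253.23778263] [264.30101264 229.34042892]
```

View pics/l2.png

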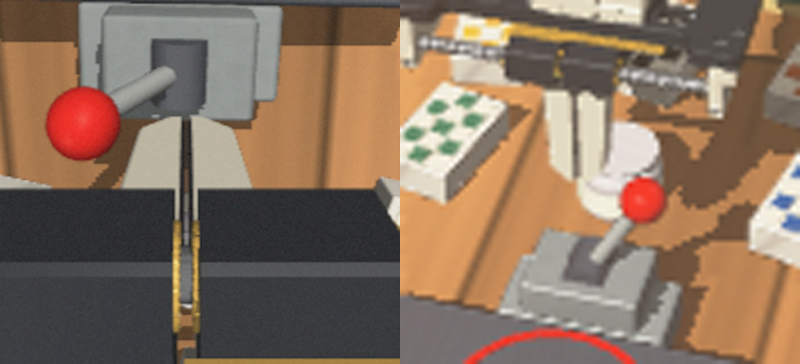

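>>> move_arm --series '[{"dx":0,"dy":-0.3,"dz":0,"yaw":0},{"dx":0,"dy":-0.3,"dz":0,"yaw":0}]'

```text
clock: 5.75
tool_pos: [0.5181, 0.1433, 0.1012]
tcp_rot: [-2.223, -2.219, 0.001]
ft_force: [0.0, 0.5, -0.5]
opening: 0.006
grasp_force: 0.0
```

>>> move_arm --series '[{"dx":0,"dy":-0.3,"dz":0,"yaw":0},{"dx":0,"dy":-0.3,"dz":0,"yaw":0}]'

```text
clock: 5.92
tool_pos: [0.5029, 0.1436, 0.1014]
tcp_rot: [-2.223, -2.22, 0.0]
ft_force: [0.4, 0.1, -0.5]
opening: 0.003
grasp_force: 0.0
```

```bash
python3 - <<'E'
from h import *
print(robot.state()['ft_force'])
w=grab('wrist');s=grab('side')
cv2.imwrite('pics/l3.png',np.hstack([cv2.resize(w['pixels'][180:380,180:400],(400,364),interpolation=2),cv2.resize(s['pixels'][190:270,225:313],(400,364),interpolation=2)]))
E
```

```text
[ 0.35056303  0.06151833 -0.47006327]
```

View pics/l3.png

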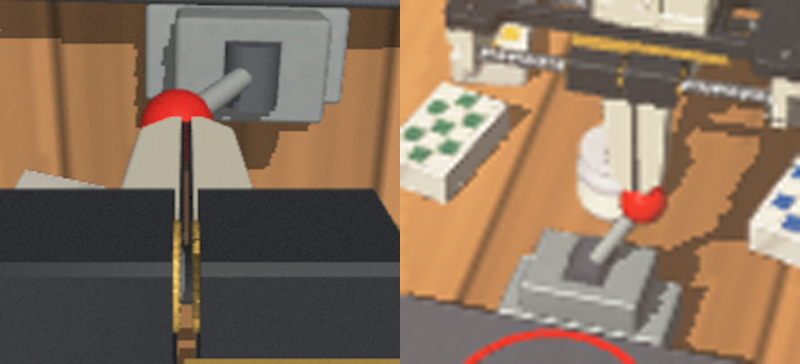

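>>> move_arm --gripper 0.6 --series '[{"dx":0,"dy":0,"dz":-0.9,"yaw":0},{"dx":0,"dy":0,"dz":-0.9,"yaw":0},{"dx":0.05,"dy":-0.2,"dz":0,"yaw":0},{"dx":0,"dy":0,"dz":0,"yaw":0},{"dx":0,"dy":0,"dz":0.6,"yaw":0},{"dx":0,"dy":0,"dz":0.6,"yaw":0},{"dx":0,"dy":0,"dz":0.6,"yaw":0},{"dx":0,"dy":0,"dz":0.6,"yaw":0}]'

```text
clock: 6.68
tool_pos: [0.4985, 0.1447, 0.0846]
tcp_rot: [-2.223, -2.219, 0.002]
ft_force: [0.9, 0.2, 0.1]
opening: 0.535
grasp_force: 0.0
```

>>> move_arm --series '[{"dx":0,"dy":0.4,"dz":0,"yaw":0},{"dx":0,"dy":0.4,"dz":0,"yaw":0},{"dx":0,"dy":0.4,"dz":0,"yaw":0},{"dx":0,"dy":0.4,"dz":0,"yaw":0}]'

```text
clock: 7.02
tool_pos: [0.5383, 0.1446, 0.0848]
tcp_rot: [-2.222, -2.219, 0.004]
ft_force: [-1.0, -0.2, 2.0]
opening: 0.601
grasp_force: 0.8
```

```bash
python3 - <<'E'
from h import *
print(robot.state()['ft_force'])
w=grab('wrist');s=grab('side')
cv2.imwrite('pics/l4.png',np.hstack([cv2.resize(w['pixels'][180:380,180:400],(400,364),interpolation=2),cv2.resize(s['pixels'][190:270,225:313],(400,364),interpolation=2)]))
E
```

```text
[-0.96640546 -0.18503072  1.99212944]
```

View pics/l4.png

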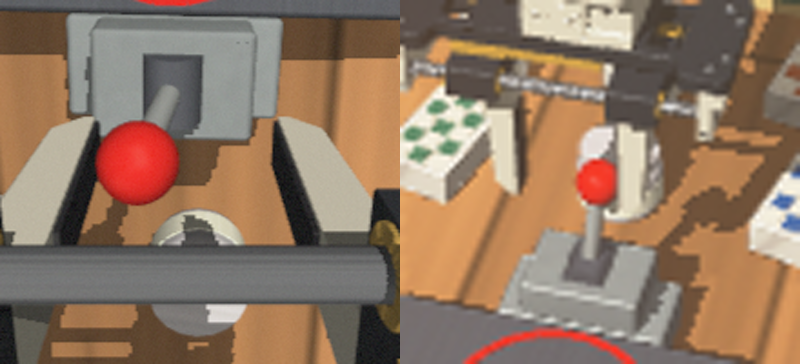

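>>> move_arm --series '[{"dx":0,"dy":0.34,"dz":0,"yaw":0},{"dx":0,"dy":0.34,"dz":0,"yaw":0},{"dx":0,"dy":0.34,"dz":0,"yaw":0},{"dx":0,"dy":0.34,"dz":0,"yaw":0},{"dx":0,"dy":0.24,"dz":0,"yaw":0}]'

```text
clock: 7.53
tool_pos: [0.5801, 0.1446, 0.0862]
tcp_rot: [-2.223, -2.219, 0.0]
ft_force: [-1.4, 0.9, -0.4]
opening: 0.599
grasp_force: 0.6
```

```bash
python3 - <<'E'
from h import *
print(robot.state()['ft_force'])
s=grab('side');t=grab('top')
for n,f in(('side',s),('top',t)):
    hsv=cv2.cvtColor(f['pixels'],cv2.COLOR_BGR2HSV); c=proj(f,[.56,.145,.113]).astype(int)
    m=((hsv[...,0]<6)|(hsv[...,0]>174))&(hsv[...,1]>190)&(hsv[...,2]>110)
    yy,xx=np.nonzero(m[c[1]-16:c[1]+17,c[0]-16:c[0]+17]); print(n,len(xx)); 
    if len(xx): print(ray(f,xx.mean()+c[0]-16,yy.mean()+c[1]-16,.113))
E
```

```text
[-1.42293358  0.94470306 -0.38893929]
side 58
[0.56700443 0.14074176 0.113     ]
top 0
```

>>> move_arm --gripper 0.7 --series '[{"dx":0,"dy":-0.2,"dz":0,"yaw":0},{"dx":0,"dy":0,"dz":-1,"yaw":0},{"dx":0,"dy":0,"dz":-1,"yaw":0},{"dx":0,"dy":0,"dz":-1,"yaw":0},{"dx":0,"dy":0,"dz":-1,"yaw":0},{"dx":1,"dy":-0.2,"dz":0,"yaw":0},{"dx":1,"dy":-0.2,"dz":0,"yaw":0},{"dx":1,"dy":-0.2,"dz":0,"yaw":0}]'

```text
clock: 8.3
tool_pos: [0.5593, 0.2204, 0.1877]
tcp_rot: [2.224, 2.218, 0.003]
ft_force: [-0.2, 0.1, -0.2]
opening: 0.7
grasp_force: 0.0
```

>>> move_arm --series '[{"dx":1,"dy":-0.2,"dz":0,"yaw":0},{"dx":1,"dy":-0.2,"dz":0,"yaw":0},{"dx":1,"dy":-0.2,"dz":0,"yaw":0},{"dx":1,"dy":-0.2,"dz":0,"yaw":0},{"dx":1,"dy":-0.2,"dz":0,"yaw":0},{"dx":1,"dy":0,"dz":0,"yaw":0},{"dx":1,"dy":0,"dz":0,"yaw":0},{"dx":1,"dy":0,"dz":0,"yaw":0}]'

```text
clock: 8.97
tool_pos: [0.5339, 0.421, 0.1867]
tcp_rot: [2.223, 2.22, 0.0]
ft_force: [-0.4, -0.1, 0.3]
opening: 0.699
grasp_force: 0.0
```

>>> move_arm --series '[{"dx":1,"dy":0,"dz":0,"yaw":0},{"dx":0.8,"dy":0,"dz":0,"yaw":0},{"dx":0,"dy":0,"dz":0,"yaw":-0.92},{"dx":0,"dy":0,"dz":0,"yaw":-0.92},{"dx":0,"dy":0,"dz":0,"yaw":-0.92},{"dx":0,"dy":0,"dz":0,"yaw":-0.92},{"dx":0,"dy":0,"dz":0,"yaw":-0.92},{"dx":0,"dy":0,"dz":0,"yaw":-0.92}]'

```text
clock: 9.63
tool_pos: [0.5343, 0.4647, 0.1866]
tcp_rot: [-1.624, -2.689, -0.0]
ft_force: [-0.2, 0.6, -0.8]
opening: 0.7
grasp_force: 0.0
```

>>> move_arm --series '[{"dx":0,"dy":0,"dz":0,"yaw":-0.92},{"dx":0,"dy":0,"dz":0,"yaw":-0.92},{"dx":0,"dy":0,"dz":0,"yaw":-0.92},{"dx":0,"dy":0,"dz":0,"yaw":-0.92},{"dx":0,"dy":0,"dz":0,"yaw":-0.92},{"dx":0,"dy":0,"dz":0,"yaw":-0.92},{"dx":0,"dy":0,"dz":0,"yaw":-0.92},{"dx":0,"dy":0,"dz":0,"yaw":-0.92}]'

```text
clock: 10.3
tool_pos: [0.5343, 0.4646, 0.1866]
tcp_rot: [-0.692, -3.064, -0.0]
ft_force: [-0.8, 0.7, 0.1]
opening: 0.702
grasp_force: 0.0
```

>>> move_arm --series '[{"dx":0,"dy":0,"dz":0,"yaw":-0.92},{"dx":0,"dy":0,"dz":0,"yaw":-0.92},{"dx":0,"dy":0,"dz":0,"yaw":0}]'

```text
clock: 10.55
tool_pos: [0.5343, 0.4646, 0.1866]
tcp_rot: [0.444, 3.11, 0.0]
ft_force: [-0.6, 0.2, -0.5]
opening: 0.699
grasp_force: 0.0
```

```bash
python3 - <<'E'
from h import *
print(robot.state()['q'])
w=grab('wrist','w1.png')
for P in([.535,.4643,.108],[.535,.4643,.03],[.567,.456,.108],[.503,.475,.108]): print(proj(w,P))
E
```

```text
[ 6.43403145e-01  4.27266740e-01  1.14554879e+00 -2.43200855e-05
  1.56872150e+00 -6.43542460e-01]
[281.20787844 208.11470547]
[281.31642008 188.73372628]
[282.27469703 241.32414599]
[282.65520237 171.82735755]
```

View pics/w1.png

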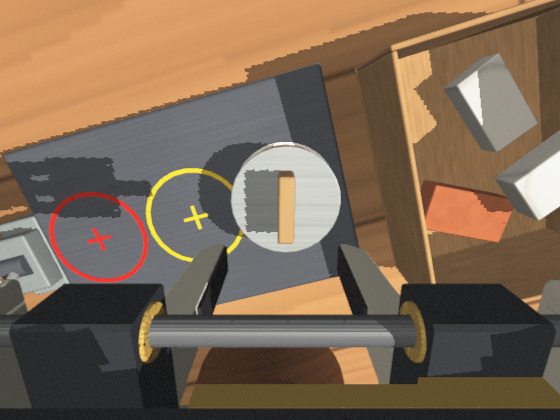

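```bash
python3 - <<'E'
from h import *
w=load('wrist')
print('block',ray(w,287,207,.108),ray(w,287.5,172,.108),ray(w,287,242,.108),'lid',ray(w,286,197,.074),'red',ray(w,98,239,.03),'yel',ray(w,196,216.5,.03))
E
```

```text
block [0.53546521 0.46971778 0.108     ] [0.50435605 0.47909425 0.108     ] [0.56893064 0.46012889 0.108     ] lid [0.5347907  0.46942344 0.074     ] red [0.5326705  0.23152057 0.03      ] yel [0.53908165 0.35685058 0.03      ]
```

>>> move_arm --newtons 25 --series '[{"dx":0,"dy":0.1,"dz":0.84,"yaw":0},{"dx":0,"dy":0,"dz":0.84,"yaw":0},{"dx":0,"dy":0,"dz":0.84,"yaw":0},{"dx":0,"dy":0,"dz":0.84,"yaw":0},{"dx":0,"dy":0,"dz":0.8,"yaw":0}]'

```text
clock: 11.02
tool_pos: [0.5351, 0.467, 0.0814]
tcp_rot: [-0.456, -3.108, 0.0]
ft_force: [0.6, 0.7, -0.4]
opening: 0.701
grasp_force: 0.0
```

>>> move_arm --gripper 0 --series '[{"dx":0,"dy":0,"dz":0,"yaw":0},{"dx":0,"dy":0,"dz":0,"yaw":0},{"dx":0,"dy":0,"dz":0,"yaw":0},{"dx":0,"dy":0,"dz":0,"yaw":0},{"dx":0,"dy":0,"dz":0,"yaw":0},{"dx":0,"dy":0,"dz":0,"yaw":0},{"dx":0,"dy":0,"dz":0,"yaw":0},{"dx":0,"dy":0,"dz":0,"yaw":0}]'

```text
clock: 11.68
tool_pos: [0.5357, 0.4673, 0.083]
tcp_rot: [0.451, 3.109, 0.001]
ft_force: [0.1, -0.2, 0.5]
opening: 0.177
grasp_force: 0.0
```

>>> move_arm --series '[{"dx":0,"dy":0,"dz":0,"yaw":0},{"dx":0,"dy":0,"dz":0,"yaw":0},{"dx":-0.15,"dy":-0.55,"dz":0,"yaw":0},{"dx":-0.15,"dy":-0.55,"dz":0,"yaw":0},{"dx":-0.15,"dy":-0.55,"dz":0,"yaw":0},{"dx":-0.15,"dy":-0.55,"dz":0,"yaw":0},{"dx":-0.15,"dy":-0.55,"dz":0,"yaw":0},{"dx":-0.15,"dy":-0.55,"dz":0,"yaw":0}]'

```text
clock: 12.35
tool_pos: [0.5335, 0.381, 0.0824]
tcp_rot: [-0.45, -3.109, 0.0]
ft_force: [-0.2, 0.1, 0.0]
opening: 0.004
grasp_force: 0.0
```

>>> move_arm --series '[{"dx":-0.15,"dy":-0.55,"dz":0,"yaw":0},{"dx":-0.15,"dy":-0.55,"dz":0,"yaw":0},{"dx":-0.15,"dy":-0.55,"dz":0,"yaw":0},{"dx":-0.15,"dy":-0.55,"dz":0,"yaw":0},{"dx":-0.15,"dy":-0.55,"dz":0,"yaw":0},{"dx":-0.15,"dy":-0.55,"dz":0,"yaw":0},{"dx":0,"dy":0,"dz":0,"yaw":0}]'

```text
clock: 12.93
tool_pos: [0.5319, 0.2934, 0.0824]
tcp_rot: [-0.453, -3.109, 0.002]
ft_force: [-0.3, 0.3, 0.3]
opening: 0.009
grasp_force: 0.0
```

```bash
python3 - <<'E'
from h import *
t=grab('top');s=grab('side')
cv2.imwrite('pics/p1.png',np.hstack([cv2.resize(t['pixels'][160:260,110:260],(400,267),interpolation=2),cv2.resize(s['pixels'][230:400,155:325],(400,400),interpolation=2)[:267*1]]) if 0 else np.hstack([cv2.resize(t['pixels'][140:260,110:270],(400,300),interpolation=2),cv2.resize(s['pixels'][205:385,130:370],(400,300),interpolation=2)]))
S=robot.state()
print(proj(s,S['tool_pos']),S['tool_pos'],S['q'])
E
```

```text
[248.8353337  284.37994274] [0.53195647 0.29564175 0.08259906] [ 4.22818727e-01  2.27039736e-01  1.58202202e+00  3.23679789e-04
  1.33225349e+00 -8.58928106e-01]
```

View pics/p1.png

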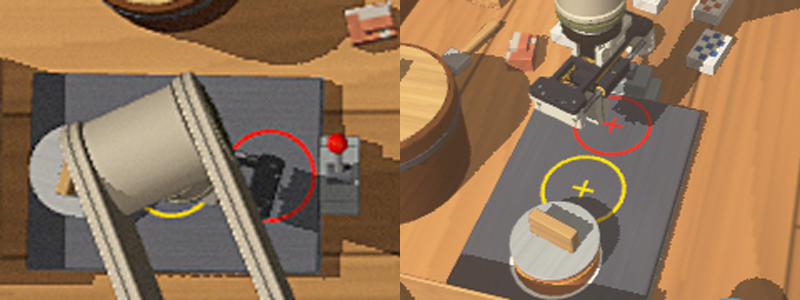

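>>> move_arm --series '[{"dx":0,"dy":0,"dz":0.7,"yaw":0},{"dx":0,"dy":0,"dz":0.7,"yaw":0},{"dx":0,"dy":0,"dz":0.24,"yaw":0},{"dx":0,"dy":0,"dz":0,"yaw":0}]'

```text
clock: 13.37
tool_pos: [0.53, 0.296, 0.0391]
tcp_rot: [-0.449, -3.106, 0.003]
ft_force: [-0.5, 0.5, 0.2]
opening: 0.008
grasp_force: 0.0
```

>>> move_arm --series '[{"dx":0,"dy":0,"dz":0.12,"yaw":0},{"dx":0,"dy":0,"dz":0.12,"yaw":0},{"dx":0,"dy":0,"dz":0.12,"yaw":0}]'

```text
clock: 13.62
tool_pos: [0.5326, 0.2967, 0.0334]
tcp_rot: [0.45, 3.108, 0.002]
ft_force: [-0.2, -0.3, -1.2]
opening: 0.005
grasp_force: 0.0
```

>>> move_arm --series '[{"dx":0,"dy":0,"dz":0.12,"yaw":0},{"dx":0,"dy":0,"dz":0,"yaw":0}]'

```text
clock: 13.78
tool_pos: [0.5316, 0.2961, 0.0291]
tcp_rot: [-0.451, -3.109, 0.0]
ft_force: [0.8, 0.1, -0.5]
opening: 0.007
grasp_force: 0.0
```

>>> move_arm --series '[{"dx":0,"dy":0,"dz":0.12,"yaw":0},{"dx":0,"dy":0,"dz":0.12,"yaw":0},{"dx":0,"dy":0,"dz":0,"yaw":0}]'

```text
clock: 14.03
tool_pos: [0.5314, 0.296, 0.0227]
tcp_rot: [-0.451, -3.108, 0.001]
ft_force: [-0.9, -0.4, -0.5]
opening: 0.009
grasp_force: 0.0
```

>>> move_arm --series '[{"dx":0,"dy":0,"dz":0.12,"yaw":0},{"dx":0,"dy":0,"dz":0.12,"yaw":0},{"dx":0,"dy":0,"dz":0,"yaw":0}]'

```text
clock: 14.28
tool_pos: [0.5313, 0.296, 0.0166]
tcp_rot: [-0.45, -3.108, 0.001]
ft_force: [-0.0, 0.7, 0.0]
opening: 0.006
grasp_force: 0.0
```

>>> move_arm --series '[{"dx":0,"dy":0,"dz":0.12,"yaw":0},{"dx":0,"dy":0,"dz":0,"yaw":0}]'

```text
clock: 14.45
tool_pos: [0.5315, 0.296, 0.0138]
tcp_rot: [-0.451, -3.109, 0.001]
ft_force: [0.1, 0.0, -0.2]
opening: 0.003
grasp_force: 0.0
```

>>> move_arm --series '[{"dx":0,"dy":0,"dz":0.12,"yaw":0},{"dx":0,"dy":0,"dz":0,"yaw":0}]'

```text
clock: 14.62
tool_pos: [0.5315, 0.296, 0.0109]
tcp_rot: [-0.45, -3.109, 0.0]
ft_force: [0.2, -1.4, 0.4]
opening: 0.007
grasp_force: 0.0
```

>>> move_arm --series '[{"dx":0,"dy":0,"dz":0.08,"yaw":0},{"dx":0,"dy":0,"dz":0,"yaw":0}]'

```text
clock: 14.78
tool_pos: [0.5316, 0.2961, 0.009]
tcp_rot: [-0.451, -3.109, 0.0]
ft_force: [0.8, 0.5, 0.5]
opening: 0.007
grasp_force: 0.0
```

>>> move_arm --series '[{"dx":0,"dy":0,"dz":0.08,"yaw":0},{"dx":0,"dy":0,"dz":0,"yaw":0}]'

```text
clock: 14.95
tool_pos: [0.5316, 0.2961, 0.0071]
tcp_rot: [-0.45, -3.109, 0.0]
ft_force: [0.4, -0.2, -0.5]
opening: 0.007
grasp_force: 0.0
```

>>> move_arm --series '[{"dx":0,"dy":0,"dz":0.08,"yaw":0},{"dx":0,"dy":0,"dz":0,"yaw":0}]'

```text
clock: 15.12
tool_pos: [0.5316, 0.2961, 0.005]
tcp_rot: [-0.451, -3.109, 0.0]
ft_force: [0.3, 0.4, 0.1]
opening: 0.003
grasp_force: 0.0
```

>>> move_arm --series '[{"dx":0,"dy":0,"dz":0.06,"yaw":0},{"dx":0,"dy":0,"dz":0,"yaw":0}]'

```text
clock: 15.28
tool_pos: [0.5316, 0.2961, 0.0037]
tcp_rot: [-0.45, -3.109, 0.0]
ft_force: [-0.1, 0.3, -0.4]
opening: 0.008
grasp_force: 0.0
```

>>> move_arm --series '[{"dx":0,"dy":0,"dz":0.06,"yaw":0},{"dx":0,"dy":0,"dz":0,"yaw":0}]'

```text
clock: 15.45
tool_pos: [0.532, 0.2963, 0.0032]
tcp_rot: [0.45, 3.109, 0.0]
ft_force: [-1.2, -1.0, 5.7]
opening: 0.007
grasp_force: 3.0
```

>>> move_arm --series '[{"dx":0,"dy":0,"dz":0.06,"yaw":0},{"dx":0,"dy":0,"dz":0,"yaw":0}]'

```text
clock: 15.62
tool_pos: [0.532, 0.2962, 0.0031]
tcp_rot: [0.45, 3.109, -0.0]
ft_force: [-8.3, -4.7, 17.0]
opening: 0.004
grasp_force: 8.7
```

>>> move_arm --gripper 0.7 --series '[{"dx":0,"dy":0,"dz":-0.9,"yaw":0},{"dx":0,"dy":0,"dz":-0.9,"yaw":0},{"dx":0,"dy":0,"dz":-0.9,"yaw":0},{"dx":0,"dy":0,"dz":-0.9,"yaw":0},{"dx":0,"dy":0,"dz":-0.9,"yaw":0},{"dx":0.23,"dy":0.825,"dz":0,"yaw":0},{"dx":0.23,"dy":0.825,"dz":0,"yaw":0},{"dx":0.23,"dy":0.825,"dz":0,"yaw":0}]'

```text
clock: 16.28
tool_pos: [0.5335, 0.3612, 0.1145]
tcp_rot: [0.452, 3.108, 0.002]
ft_force: [0.1, 0.6, 0.2]
opening: 0.53
grasp_force: 0.0
```

>>> move_arm --series '[{"dx":0.23,"dy":0.825,"dz":0,"yaw":0},{"dx":0.23,"dy":0.825,"dz":0,"yaw":0},{"dx":0.23,"dy":0.825,"dz":0,"yaw":0},{"dx":0.23,"dy":0.825,"dz":0,"yaw":0},{"dx":0.23,"dy":0.825,"dz":0,"yaw":0},{"dx":0,"dy":0,"dz":0.75,"yaw":0},{"dx":0,"dy":0,"dz":0.75,"yaw":0},{"dx":0,"dy":0,"dz":0.75,"yaw":0}]'

```text
clock: 16.95
tool_pos: [0.5346, 0.4682, 0.0567]
tcp_rot: [0.449, 3.109, 0.001]
ft_force: [0.1, -1.1, -0.6]
opening: 0.698
grasp_force: 0.0
```

>>> move_arm --gripper 0 --newtons 25 --series '[{"dx":0,"dy":0,"dz":0,"yaw":0},{"dx":0,"dy":0,"dz":0,"yaw":0},{"dx":0,"dy":0,"dz":0,"yaw":0},{"dx":0,"dy":0,"dz":0,"yaw":0},{"dx":0,"dy":0,"dz":0,"yaw":0},{"dx":0,"dy":0,"dz":0,"yaw":0},{"dx":0,"dy":0,"dz":0,"yaw":0},{"dx":0,"dy":0,"dz":0,"yaw":0}]'

```text
clock: 17.62
tool_pos: [0.5348, 0.4677, 0.0577]
tcp_rot: [0.45, 3.109, 0.001]
ft_force: [2.0, 6.9, 0.3]
opening: 0.178
grasp_force: 2.6
```

>>> move_arm --series '[{"dx":0,"dy":0,"dz":0,"yaw":0},{"dx":0,"dy":0,"dz":0,"yaw":0},{"dx":0,"dy":0,"dz":0,"yaw":0}]'

```text
clock: 17.87
tool_pos: [0.5348, 0.4677, 0.0578]
tcp_rot: [0.45, 3.109, 0.001]
ft_force: [-0.1, -0.4, 3.9]
opening: 0.171
grasp_force: 25.0
```

>>> move_arm --series '[{"dx":-0.14,"dy":-0.5,"dz":0,"yaw":0},{"dx":-0.14,"dy":-0.5,"dz":0,"yaw":0},{"dx":-0.14,"dy":-0.5,"dz":0,"yaw":0},{"dx":-0.14,"dy":-0.5,"dz":0,"yaw":0},{"dx":-0.14,"dy":-0.5,"dz":0,"yaw":0},{"dx":-0.14,"dy":-0.5,"dz":0,"yaw":0}]'

```text
clock: 18.37
tool_pos: [0.5335, 0.3902, 0.0578]
tcp_rot: [0.45, 3.109, 0.003]
ft_force: [1.5, 4.0, 2.9]
opening: 0.176
grasp_force: 25.0
```

>>> move_arm --series '[{"dx":-0.14,"dy":-0.5,"dz":0,"yaw":0},{"dx":-0.14,"dy":-0.5,"dz":0,"yaw":0},{"dx":-0.14,"dy":-0.5,"dz":0,"yaw":0},{"dx":-0.14,"dy":-0.5,"dz":0,"yaw":0},{"dx":-0.14,"dy":-0.5,"dz":0,"yaw":0},{"dx":-0.14,"dy":-0.5,"dz":0,"yaw":0}]'

```text
clock: 18.87
tool_pos: [0.5325, 0.3111, 0.0578]
tcp_rot: [0.451, 3.108, 0.002]
ft_force: [0.3, 4.5, 3.4]
opening: 0.171
grasp_force: 25.0
```

>>> move_arm --series '[{"dx":-0.14,"dy":-0.5,"dz":0,"yaw":0},{"dx":-0.14,"dy":-0.5,"dz":0,"yaw":0},{"dx":-0.14,"dy":-0.5,"dz":0,"yaw":0},{"dx":-0.14,"dy":-0.5,"dz":0,"yaw":0},{"dx":-0.14,"dy":-0.5,"dz":0,"yaw":0},{"dx":-0.14,"dy":-0.5,"dz":0,"yaw":0},{"dx":0,"dy":0,"dz":0,"yaw":0},{"dx":0,"dy":0,"dz":0,"yaw":0}]'

```text
clock: 19.53
tool_pos: [0.5313, 0.2309, 0.0577]
tcp_rot: [0.453, 3.108, -0.004]
ft_force: [-2.0, -7.1, 7.9]
opening: 0.172
grasp_force: 25.0
```

>>> move_arm --gripper 0.7 --series '[{"dx":0,"dy":0,"dz":0,"yaw":0},{"dx":0,"dy":0,"dz":0,"yaw":0},{"dx":0,"dy":0,"dz":0,"yaw":0},{"dx":0,"dy":0,"dz":-0.9,"yaw":0},{"dx":0,"dy":0,"dz":-0.9,"yaw":0},{"dx":0,"dy":0,"dz":-0.9,"yaw":0},{"dx":0,"dy":0,"dz":-0.9,"yaw":0},{"dx":0,"dy":0,"dz":-0.4,"yaw":0}]'

```text
clock: 20.2
tool_pos: [0.5322, 0.2342, 0.1602]
tcp_rot: [0.45, 3.106, 0.002]
ft_force: [-0.1, 0.6, 1.0]
opening: 0.677
grasp_force: 0.0
```

>>> move_arm --series '[{"dx":0.19,"dy":-0.93,"dz":0,"yaw":0},{"dx":0.19,"dy":-0.93,"dz":0,"yaw":0},{"dx":0.19,"dy":-0.93,"dz":0,"yaw":0},{"dx":0.19,"dy":-0.93,"dz":0,"yaw":0},{"dx":0.19,"dy":-0.93,"dz":0,"yaw":0},{"dx":0.19,"dy":-0.93,"dz":0,"yaw":0},{"dx":0.19,"dy":-0.93,"dz":0,"yaw":0},{"dx":0.19,"dy":-0.93,"dz":0,"yaw":0}]'

```text
clock: 20.87
tool_pos: [0.4406, 0.0654, 0.1561]
tcp_rot: [-0.45, -3.108, 0.001]
ft_force: [0.2, -0.1, -0.2]
opening: 0.697
grasp_force: 0.0
```

>>> move_arm --series '[{"dx":0.19,"dy":-0.93,"dz":0,"yaw":0},{"dx":0.19,"dy":-0.93,"dz":0,"yaw":0},{"dx":0,"dy":0,"dz":0,"yaw":0.97},{"dx":0,"dy":0,"dz":0,"yaw":0.97},{"dx":0,"dy":0,"dz":0,"yaw":0.97},{"dx":0,"dy":0,"dz":0,"yaw":0.97},{"dx":0,"dy":0,"dz":0,"yaw":0.97},{"dx":0,"dy":0,"dz":0,"yaw":0.97}]'

```text
clock: 21.53
tool_pos: [0.419, 0.0243, 0.1562]
tcp_rot: [-1.223, -2.893, 0.001]
ft_force: [-0.4, 0.7, 0.6]
opening: 0.701
grasp_force: 0.0
```

>>> move_arm --series '[{"dx":0,"dy":0,"dz":0,"yaw":0.97},{"dx":0,"dy":0,"dz":0,"yaw":0.97},{"dx":0,"dy":0,"dz":0,"yaw":0.97},{"dx":0,"dy":0,"dz":0,"yaw":0.97},{"dx":0,"dy":0,"dz":0,"yaw":0.97},{"dx":0,"dy":0,"dz":0,"yaw":0.97},{"dx":0,"dy":0,"dz":0,"yaw":0.97},{"dx":0,"dy":0,"dz":0,"yaw":0.97}]'

```text
clock: 22.2
tool_pos: [0.419, 0.0244, 0.1562]
tcp_rot: [-2.114, -2.323, 0.002]
ft_force: [-0.7, 0.2, 0.2]
opening: 0.699
grasp_force: 0.0
```

>>> move_arm --series '[{"dx":0,"dy":0,"dz":0,"yaw":0.97},{"dx":0,"dy":0,"dz":0,"yaw":0.97},{"dx":0,"dy":0,"dz":0,"yaw":0.97},{"dx":0,"dy":0,"dz":0,"yaw":0.97},{"dx":0,"dy":0,"dz":0,"yaw":0},{"dx":0,"dy":0,"dz":0,"yaw":0}]'

```text
clock: 22.7
tool_pos: [0.4191, 0.0244, 0.1565]
tcp_rot: [-2.469, -1.942, 0.001]
ft_force: [0.9, 0.3, -0.8]
opening: 0.705
grasp_force: 0.0
```

```bash
python3 - <<'E'
from h import *
t=grab('top');s=grab('side');w=grab('wrist')
cv2.imwrite('pics/p2.png',np.vstack([np.hstack([cv2.resize(t['pixels'][140:260,110:270],(400,300),interpolation=2),cv2.resize(s['pixels'][205:385,130:370],(400,300),interpolation=2)]),np.hstack([cv2.resize(w['pixels'],(400,300)),cv2.resize(t['pixels'][150:270,265:425],(400,300),interpolation=2)])]))
X=robot.state()['tool_pos']; print(X, 'q',robot.state()['q'][[0,5]])
for P in([.419,.0216,.024],[.4346,-.1028,.024],[X[0],X[1],X[2]+.027]): print(proj(w,P)*400/560)
E
```

```text
[0.41934754 0.02436897 0.15689624] q [-0.06411691  0.17431665]
[201.73585027 140.10137413]
[228.14651471 207.6372586 ]
[201.73399132 185.10524603]
```

View pics/p2.png

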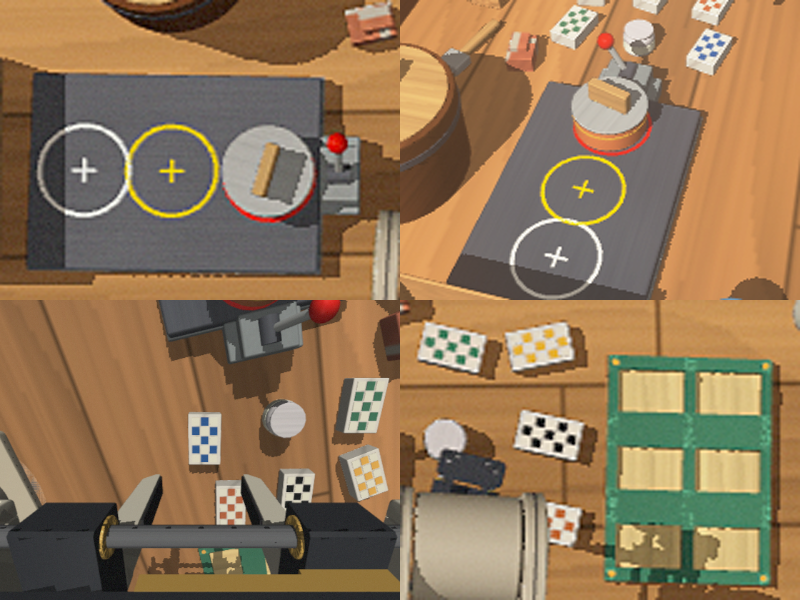

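```bash
python3 - <<'E'
from h import *
t=load('top');s=load('side')
print('lid',ray(t,216.8,208.8,.074),'yel',ray(t,178.5,208,.03),'white',ray(t,143.4,207.8,.03))
# side: lid ellipse centre crop (609,108), foot ; rings
c=lambda u,v:(130+(u-400)*.6,205+v*.6)
print('side lid',ray(s,*c(609.5,107),.074),'yel',ray(s,*c(583,189),.03),'white',ray(s,*c(556,258),.03))
# ring red fit from first picture side0: cross (257.5,281)
print('side red',ray(s,257.5,281,.03))
E
```

```text
lid [0.52921741 0.23139979 0.074     ] yel [0.53522229 0.35739679 0.03      ] white [0.53685924 0.4686105  0.03      ]
side lid [0.53199318 0.23814787 0.074     ] yel [0.53805565 0.35665794 0.03      ] white [0.53934531 0.4687352  0.03      ]
side red [0.52924441 0.23685396 0.03      ]
```

>>> move_arm --gripper 0.85 --newtons 30 --series '[{"dx":-0.08,"dy":0.06,"dz":0.86,"yaw":0},{"dx":0,"dy":0,"dz":0.86,"yaw":0},{"dx":0,"dy":0,"dz":0.86,"yaw":0},{"dx":0,"dy":0,"dz":0.86,"yaw":0},{"dx":0,"dy":0,"dz":0.86,"yaw":0},{"dx":0,"dy":0,"dz":0.86,"yaw":0},{"dx":0,"dy":0,"dz":0.86,"yaw":0},{"dx":0,"dy":0,"dz":0.86,"yaw":0}]'

```text
clock: 23.52
tool_pos: [0.4205, 0.0221, -0.0158]
tcp_rot: [2.47, 1.941, 0.0]
ft_force: [-0.3, 0.8, 0.3]
opening: 0.851
grasp_force: 0.0
```

>>> move_arm --gripper 0 --series '[{"dx":0,"dy":0,"dz":0,"yaw":0},{"dx":0,"dy":0,"dz":0,"yaw":0},{"dx":0,"dy":0,"dz":0,"yaw":0},{"dx":0,"dy":0,"dz":0,"yaw":0},{"dx":0,"dy":0,"dz":0,"yaw":0},{"dx":0,"dy":0,"dz":0,"yaw":0},{"dx":0,"dy":0,"dz":0,"yaw":0},{"dx":0,"dy":0,"dz":0,"yaw":0}]'

```text
clock: 24.18
tool_pos: [0.4222, 0.0219, -0.0132]
tcp_rot: [2.47, 1.938, 0.004]
ft_force: [-0.6, 0.4, 7.3]
opening: 0.534
grasp_force: 30.0
```

```bash
python3 - <<'E'
from h import *
for n in('side','top'):
    f=load(n); p=cv2.imread('pics/%s0.png'%n)
    hsv=cv2.cvtColor(p,cv2.COLOR_BGR2HSV); m=cv2.inRange(hsv,(65,80,40),(95,255,200))
    m=cv2.morphologyEx(m,cv2.MORPH_OPEN,np.ones((2,2),np.uint8))
    m=cv2.morphologyEx(m,cv2.MORPH_CLOSE,np.ones((3,3),np.uint8))
    cs=cv2.findContours(m,cv2.RETR_EXTERNAL,cv2.CHAIN_APPROX_NONE)[0]; c=max(cs,key=cv2.contourArea)
    h=cv2.convexHull(c)
    for e in np.arange(.01,.1,.005):
        a=cv2.approxPolyDP(h,e*cv2.arcLength(h,True),True)
        if len(a)==4: break
    w=np.array([ray(f,*q,.018)[:2] for q in a[:,0].astype(float)]); print(n,a[:,0].tolist(),w.round(4).tolist(),w.mean(0),[round(np.linalg.norm(w[i]-w[(i+1)%4])*1e3) for i in range(4)])
E
```

```text
side [[523, 39], [559, 52], [559, 137], [497, 118]] [[-0.3389, -1.6569], [-0.4825, -1.5172], [-0.3344, -0.688], [-0.1331, -0.781]] [-0.32222681 -1.16077898] [200, 842, 222, 900]
top [[353, 173], [413, 179], [409, 264], [348, 258]] [[0.6439, -0.2019], [0.6228, -0.3954], [0.3504, -0.3749], [0.3714, -0.1804]] [ 0.49712362 -0.28816574] [195, 273, 196, 273]
```

>>> move_arm --series '[{"dx":0,"dy":0,"dz":-0.9,"yaw":0},{"dx":0,"dy":0,"dz":-0.9,"yaw":0},{"dx":0,"dy":0,"dz":-0.9,"yaw":0},{"dx":0,"dy":0,"dz":-0.9,"yaw":0},{"dx":0,"dy":0,"dz":0,"yaw":-0.77},{"dx":0,"dy":0,"dz":0,"yaw":-0.77},{"dx":0,"dy":0,"dz":0,"yaw":-0.76},{"dx":0,"dy":0,"dz":0,"yaw":0}]'

```text
clock: 24.85
tool_pos: [0.4204, 0.0221, 0.0754]
tcp_rot: [2.262, 2.18, 0.0]
ft_force: [-0.3, 0.3, -2.0]
opening: 0.532
grasp_force: 30.0
```

```bash
python3 - <<'E'
from h import *
f=load('side'); p=cv2.imread('pics/side0.png')
hsv=cv2.cvtColor(p,cv2.COLOR_BGR2HSV); m=cv2.inRange(hsv,(60,80,40),(95,255,200))
k=np.zeros_like(m); k[140:200,250:365]=1; m*=k
m=cv2.morphologyEx(m,cv2.MORPH_CLOSE,np.ones((3,3),np.uint8))
cs=cv2.findContours(m,cv2.RETR_EXTERNAL,cv2.CHAIN_APPROX_NONE)[0]; h=cv2.convexHull(max(cs,key=cv2.contourArea))
a=np.array([[-.145,-.105],[-.145,.105],[.145,.105],[.145,-.105]])
# fit jig pose by matching hull (area-overlap) of projected top rectangle
from scipy.optimize import minimize
H=h[:,0].astype(float)
def pr(f,x):
    c,s=np.cos(x[2]),np.sin(x[2]); return np.array([proj(f,[x[0]+c*u-s*v,x[1]+s*u+c*v,.018]) for u,v in a])
def cost(x,f,H):
    q=pr(f,x).astype(np.float32).reshape(-1,1,2)
    return np.mean([min(abs(cv2.pointPolygonTest(q,tuple(map(float,P)),True)),4)**2 for P in H])
for n in('side','top'):
    f=load(n)
    if n=='top':
        p=cv2.imread('pics/top0.png');hsv=cv2.cvtColor(p,cv2.COLOR_BGR2HSV); m=cv2.inRange(hsv,(60,80,40),(95,255,200)); k=np.zeros_like(m);k[165:270,342:420]=1;m*=k
        m=cv2.morphologyEx(m,cv2.MORPH_CLOSE,np.ones((3,3),np.uint8))
        cs=cv2.findContours(m,cv2.RETR_EXTERNAL,cv2.CHAIN_APPROX_NONE)[0]; h=cv2.convexHull(max(cs,key=cv2.contourArea))
    H=h[:,0].astype(float)
    r=minimize(cost,[.4995,-.2855,-.037],args=(f,H),method='Nelder-Mead',options=dict(initial_simplex=[[.4995,-.2855,-.037],[.506,-.2855,-.037],[.4995,-.279,-.037],[.4995,-.2855,-.06]]))
    print(n,r.x.round(4),r.fun,len(H))
E
```

```text
side [ 0.4995 -0.2855 -0.037 ] 16.0 7
top [ 0.4993 -0.2862 -0.037 ] 0.08542295512008197 12
```

>>> move_arm --series '[{"dx":-0.95,"dy":-0.02,"dz":0,"yaw":0},{"dx":-0.95,"dy":-0.02,"dz":0,"yaw":0},{"dx":-0.95,"dy":-0.02,"dz":0,"yaw":0},{"dx":-0.95,"dy":-0.02,"dz":0,"yaw":0},{"dx":-0.95,"dy":-0.02,"dz":0,"yaw":0},{"dx":-0.95,"dy":-0.02,"dz":0,"yaw":0},{"dx":-0.95,"dy":-0.02,"dz":0,"yaw":0},{"dx":-0.95,"dy":-0.02,"dz":0,"yaw":0}]'

```text
clock: 25.52
tool_pos: [0.4085, -0.1687, 0.0751]
tcp_rot: [-2.268, -2.174, 0.0]
ft_force: [0.6, 0.9, -2.6]
opening: 0.537
grasp_force: 30.0
```

>>> move_arm --series '[{"dx":-0.95,"dy":-0.02,"dz":0,"yaw":0},{"dx":-0.95,"dy":-0.02,"dz":0,"yaw":0},{"dx":-0.95,"dy":-0.02,"dz":0,"yaw":0},{"dx":-0.95,"dy":-0.02,"dz":0,"yaw":0},{"dx":-0.95,"dy":-0.02,"dz":0,"yaw":0},{"dx":-0.95,"dy":-0.02,"dz":0,"yaw":0},{"dx":-0.95,"dy":-0.02,"dz":0,"yaw":0},{"dx":0,"dy":0,"dz":0.8,"yaw":0}]'

```text
clock: 26.18
tool_pos: [0.4006, -0.3399, 0.0593]
tcp_rot: [2.264, 2.165, -0.002]
ft_force: [1.2, -1.2, -1.9]
opening: 0.539
grasp_force: 30.0
```

>>> move_arm --series '[{"dx":0,"dy":0,"dz":0.8,"yaw":0},{"dx":0,"dy":0,"dz":0,"yaw":0}]'

```text
clock: 26.35
tool_pos: [0.3961, -0.3316, 0.031]
tcp_rot: [-2.264, -2.168, 0.0]
ft_force: [-0.4, 0.2, -2.3]
opening: 0.531
grasp_force: 30.0
```

```bash
python3 - <<'E'
from h import *
w=grab('wrist');s=grab('side'); S=robot.state(); print(S['tool_pos'],S['tcp_rot'])
cv2.imwrite('pics/j1.png',np.vstack([np.hstack([cv2.resize(w['pixels'],(400,300)),cv2.resize(s['pixels'][140:215,245:365],(400,250),interpolation=2).repeat(1,0) if 0 else cv2.resize(s['pixels'][130:220,245:365],(400,300),interpolation=2)]),cv2.resize(w['pixels'][120:330,0:560],(800,300),interpolation=2)]))
E
```

```text
[ 0.39780919 -0.33261392  0.03436659] [-2.26465705e+00 -2.17290994e+00 -1.14415696e-05]
```

View pics/j1.png

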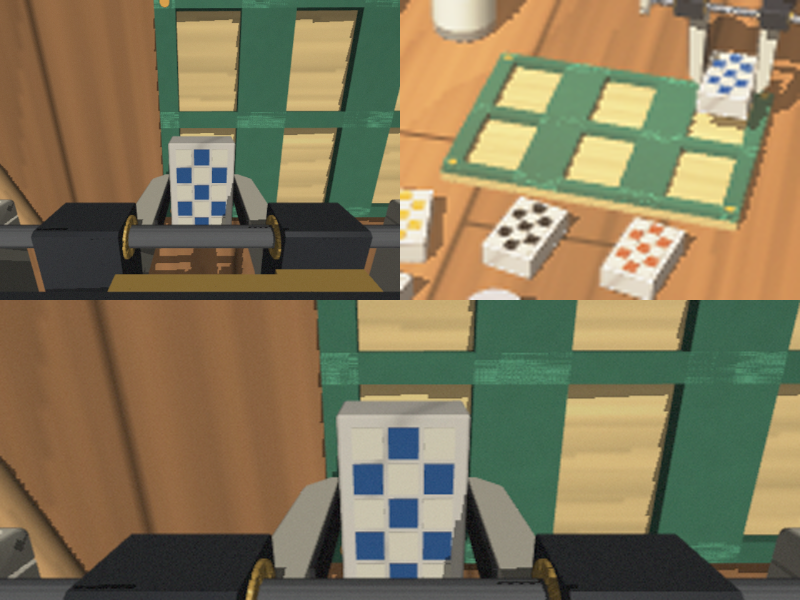

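```bash
python3 - <<'E'
from h import *
s=load('side');w=load('wrist')
S=lambda u,v,z:ray(s,245+(u-400)/3.333,130+v/3.333,z)[:2].round(4)
for n,u,v in[('A',500,146),('C',600,157),('E',705,177),('B',530,88),('D',622,103)]: print(n,S(u,v,.013))
print('corners',S(440,175,.018),S(502,56,.018),S(740,222,.018),S(770,103,.018))
print('plaque top face corners',[S(u,v,.074) for u,v in((712,51),(760,62),(751,95),(699,86))],'for z .067',S(730,73,.067))
Wr=lambda u,v,z:ray(w,u/1.4286,120+(v-300)/1.4286,z)[:2].round(4)
print('F top rim',Wr(358,386,.018),Wr(471,386,.018),'E bottom rim',Wr(358,350,.018),Wr(473,350,.018),'D top',Wr(566,395,.018),Wr(676,395,.018))
print('held plaque far edge top',Wr(338,416,.074),Wr(468,416,.074), 'tool axis',robot.state()['tool_pos'])
E
```

```text
A [ 0.6043 -0.2381]
C [ 0.5047 -0.2433]
E [ 0.4003 -0.2351]
B [ 0.5991 -0.3444]
D [ 0.5013 -0.3397]
corners [ 0.647 -0.172] [ 0.6402 -0.3891] [ 0.3581 -0.1677] [ 0.3544 -0.3674]
plaque top face corners [array([ 0.4171, -0.362 ]), array([ 0.3683, -0.3531]), array([ 0.3695, -0.2934]), array([ 0.4202, -0.2972])] for z .067 [ 0.3952 -0.3375]
F top rim [ 0.3763 -0.2914] [ 0.4301 -0.2936] E bottom rim [ 0.3776 -0.2744] [ 0.431  -0.2767] D top [ 0.4755 -0.2999] [ 0.5279 -0.3021]
held plaque far edge top [ 0.375 -0.291] [ 0.4209 -0.2929] tool axis [ 0.39780919 -0.33261392  0.03436659]
```

>>> move_arm --series '[{"dx":-0.03,"dy":0.12,"dz":0.5,"yaw":0},{"dx":0,"dy":0,"dz":0.5,"yaw":0},{"dx":0,"dy":0,"dz":0.12,"yaw":0},{"dx":0,"dy":0,"dz":0,"yaw":0}]'

```text
clock: 26.78
tool_pos: [0.4009, -0.3333, 0.0056]
tcp_rot: [-2.263, -2.175, 0.0]
ft_force: [-0.5, -0.7, -3.4]
opening: 0.537
grasp_force: 30.0
```

>>> move_arm --series '[{"dx":0,"dy":0,"dz":0.1,"yaw":0},{"dx":0,"dy":0,"dz":0.1,"yaw":0},{"dx":0,"dy":0,"dz":0,"yaw":0}]'

```text
clock: 27.03
tool_pos: [0.4017, -0.3344, 0.002]
tcp_rot: [-2.265, -2.177, 0.0]
ft_force: [-0.0, 0.2, -2.3]
opening: 0.538
grasp_force: 30.0
```

>>> move_arm --series '[{"dx":0,"dy":0,"dz":0.1,"yaw":0},{"dx":0,"dy":0,"dz":0,"yaw":0}]'

```text
clock: 27.2
tool_pos: [0.4017, -0.3345, -0.0005]
tcp_rot: [2.265, 2.177, -0.0]
ft_force: [-0.3, -0.4, -2.8]
opening: 0.534
grasp_force: 30.0
```

>>> move_arm --series '[{"dx":0,"dy":0,"dz":0.08,"yaw":0},{"dx":0,"dy":0,"dz":0,"yaw":0}]'

```text
clock: 27.37
tool_pos: [0.4016, -0.3344, -0.0026]
tcp_rot: [-2.265, -2.176, -0.0]
ft_force: [-0.4, 0.3, -3.5]
opening: 0.534
grasp_force: 30.0
```

>>> move_arm --series '[{"dx":0,"dy":0,"dz":0.08,"yaw":0},{"dx":0,"dy":0,"dz":0,"yaw":0}]'

```text
clock: 27.53
tool_pos: [0.4018, -0.3347, -0.0032]
tcp_rot: [2.265, 2.176, -0.0]
ft_force: [-4.5, 4.3, 10.2]
opening: 0.533
grasp_force: 30.0
```

>>> move_arm --series '[{"dx":0,"dy":0,"dz":0.08,"yaw":0},{"dx":0,"dy":0,"dz":0,"yaw":0}]'

```text
clock: 27.7
tool_pos: [0.4019, -0.3349, -0.0035]
tcp_rot: [-2.265, -2.177, 0.001]
ft_force: [-11.6, 9.4, 26.4]
opening: 0.535
grasp_force: 30.0
```

>>> move_arm --gripper 0.68 --series '[{"dx":0,"dy":0,"dz":-0.08,"yaw":0},{"dx":0,"dy":0,"dz":-0.08,"yaw":0},{"dx":0,"dy":0,"dz":0,"yaw":0},{"dx":0,"dy":0,"dz":0,"yaw":0},{"dx":0,"dy":0,"dz":-0.8,"yaw":0},{"dx":0,"dy":0,"dz":-0.8,"yaw":0},{"dx":0,"dy":0,"dz":-0.8,"yaw":0},{"dx":0,"dy":0,"dz":-0.8,"yaw":0}]'

```text
clock: 28.37
tool_pos: [0.4015, -0.3342, 0.0781]
tcp_rot: [-2.265, -2.176, -0.0]
ft_force: [0.9, -0.3, 0.4]
opening: 0.679
grasp_force: 0.0
```

>>> move_arm --gripper 0.75 --series '[{"dx":0.93,"dy":0.11,"dz":0,"yaw":0},{"dx":0.93,"dy":0.11,"dz":0,"yaw":0},{"dx":0.93,"dy":0.11,"dz":0,"yaw":0},{"dx":0.93,"dy":0.11,"dz":0,"yaw":0},{"dx":0.93,"dy":0.11,"dz":0,"yaw":0},{"dx":0.93,"dy":0.11,"dz":0,"yaw":0},{"dx":0.93,"dy":0.11,"dz":0,"yaw":0},{"dx":0.93,"dy":0.11,"dz":0,"yaw":0}]'

```text
clock: 29.03
tool_pos: [0.4311, -0.1484, 0.0775]
tcp_rot: [-2.266, -2.176, -0.0]
ft_force: [-0.4, 0.1, 0.1]
opening: 0.753
grasp_force: 0.0
```

>>> move_arm --series '[{"dx":0.93,"dy":0.11,"dz":0,"yaw":0},{"dx":0.93,"dy":0.11,"dz":0,"yaw":0},{"dx":0,"dy":0,"dz":0,"yaw":1},{"dx":0,"dy":0,"dz":0,"yaw":1},{"dx":0,"dy":0,"dz":0,"yaw":0},{"dx":0,"dy":0,"dz":0,"yaw":0}]'

```text
clock: 29.53
tool_pos: [0.4384, -0.1032, 0.0775]
tcp_rot: [-2.444, -1.974, 0.0]
ft_force: [-0.1, -1.1, -0.2]
opening: 0.747
grasp_force: 0.0
```

```bash
cat > chk.py <<'E'
# estimate held-out plaque position in wrist frame: white/colour plaque blob fit near predicted place
from h import *
import sys
def plaque(w,X,z=.024):
    c=proj(w,[X[0],X[1],z]); p=w['pixels']; hsv=cv2.cvtColor(p,cv2.COLOR_BGR2HSV)
    m=((hsv[...,1]<60)&(hsv[...,2]>110)).astype(np.uint8)*255
    r=45; y0,x0=int(c[1])-60,int(c[0])-50; sub=np.zeros_like(m); sub[max(y0,0):y0+120,max(x0,0):x0+100]=m[max(y0,0):y0+120,max(x0,0):x0+100]
    sub=cv2.morphologyEx(sub,cv2.MORPH_CLOSE,np.ones((15,15),np.uint8)); sub=cv2.morphologyEx(sub,cv2.MORPH_OPEN,np.ones((9,9),np.uint8))
    cs=cv2.findContours(sub,cv2.RETR_EXTERNAL,cv2.CHAIN_APPROX_NONE)[0]
    for k in cs:
        if cv2.contourArea(k)<800: continue
        W=np.array([ray(w,*q,z)[:2]*1000 for q in k[:,0].astype(float)],np.float32)
        (cx,cy),(a,b),an=cv2.minAreaRect(W); print('blob',round(cx/1e3,4),round(cy/1e3,4),'size',round(a),round(b),'ang',round(an,1))
    print('pred px',c)
if __name__=='__main__':
    w=grab('wrist'); print(robot.state()['tool_pos'],robot.state()['tcp_rot']); plaque(w,[float(sys.argv[1]),float(sys.argv[2])])
E
python3 chk.py .4346 -.1028
```

```text
[ 0.4384101  -0.10335301  0.0775204 ] [-2.44357436e+00 -1.97417654e+00  2.07572323e-04]
blob 0.4393 -0.1017 size 82 50 ang 77.9
pred px [277.55722141 216.99017614]
```

>>> move_arm --series '[{"dx":0.03,"dy":0.03,"dz":0.75,"yaw":0},{"dx":0,"dy":0,"dz":0.75,"yaw":0},{"dx":0,"dy":0,"dz":0.75,"yaw":0},{"dx":0,"dy":0,"dz":0.75,"yaw":0},{"dx":0,"dy":0,"dz":0.74,"yaw":0},{"dx":0,"dy":0,"dz":0,"yaw":0}]'

```text
clock: 30.08
tool_pos: [0.4361, -0.1019, -0.0195]
tcp_rot: [-2.441, -1.969, 0.005]
ft_force: [-1.2, -0.5, -0.6]
opening: 0.752
grasp_force: 0.0
```

>>> move_arm --gripper 0 --series '[{"dx":0,"dy":0,"dz":0,"yaw":0},{"dx":0,"dy":0,"dz":0,"yaw":0},{"dx":0,"dy":0,"dz":0,"yaw":0},{"dx":0,"dy":0,"dz":0,"yaw":0},{"dx":0,"dy":0,"dz":0,"yaw":0},{"dx":0,"dy":0,"dz":0,"yaw":0},{"dx":0,"dy":0,"dz":0,"yaw":0}]'

```text
clock: 30.67
tool_pos: [0.4405, -0.1032, -0.0144]
tcp_rot: [2.445, 1.97, 0.002]
ft_force: [-2.4, 0.8, 7.3]
opening: 0.531
grasp_force: 30.0
```

>>> move_arm --series '[{"dx":0,"dy":0,"dz":-0.9,"yaw":0},{"dx":0,"dy":0,"dz":-0.9,"yaw":0},{"dx":0,"dy":0,"dz":-0.9,"yaw":0},{"dx":0,"dy":0,"dz":0,"yaw":-1},{"dx":0,"dy":0,"dz":0,"yaw":-1},{"dx":0,"dy":0,"dz":0,"yaw":0},{"dx":0,"dy":0,"dz":0,"yaw":0}]'

```text
clock: 31.25
tool_pos: [0.4392, -0.1026, 0.0517]
tcp_rot: [-2.268, -2.174, -0.0]
ft_force: [0.6, -0.3, -2.3]
opening: 0.537
grasp_force: 30.0
```

>>> move_arm --series '[{"dx":-0.88,"dy":-0.2,"dz":0,"yaw":0},{"dx":-0.88,"dy":-0.2,"dz":0,"yaw":0},{"dx":-0.88,"dy":-0.2,"dz":0,"yaw":0},{"dx":-0.88,"dy":-0.2,"dz":0,"yaw":0},{"dx":-0.88,"dy":-0.2,"dz":0,"yaw":0},{"dx":-0.88,"dy":-0.2,"dz":0,"yaw":0},{"dx":0,"dy":0,"dz":0,"yaw":0},{"dx":0,"dy":0,"dz":0,"yaw":0}]'

```text
clock: 31.92
tool_pos: [0.4035, -0.2339, 0.0513]
tcp_rot: [-2.27, -2.171, -0.0]
ft_force: [0.3, 0.1, -2.0]
opening: 0.536
grasp_force: 30.0
```

>>> move_arm --series '[{"dx":0,"dy":0,"dz":0.7,"yaw":0},{"dx":0,"dy":0,"dz":0.7,"yaw":0},{"dx":0,"dy":0,"dz":0.4,"yaw":0},{"dx":0,"dy":0,"dz":0,"yaw":0}]'

```text
clock: 32.25
tool_pos: [0.4028, -0.2314, 0.0043]
tcp_rot: [-2.263, -2.173, 0.001]
ft_force: [0.2, 0.0, -2.5]
opening: 0.536
grasp_force: 30.0
```

>>> move_arm --series '[{"dx":0,"dy":0.05,"dz":0,"yaw":0},{"dx":0,"dy":0,"dz":0.1,"yaw":0},{"dx":0,"dy":0,"dz":0,"yaw":0}]'

```text
clock: 32.5
tool_pos: [0.406, -0.2335, 0.0047]
tcp_rot: [2.265, 2.176, 0.0]
ft_force: [-0.9, -0.1, -2.7]
opening: 0.535
grasp_force: 30.0
```

>>> move_arm --series '[{"dx":0,"dy":0,"dz":0.1,"yaw":0},{"dx":0,"dy":0,"dz":0,"yaw":0}]'

```text
clock: 32.67
tool_pos: [0.4055, -0.2335, 0.0018]
tcp_rot: [2.265, 2.176, 0.0]
ft_force: [-0.1, 0.4, -2.4]
opening: 0.534
grasp_force: 30.0
```

>>> move_arm --series '[{"dx":0,"dy":0,"dz":0.1,"yaw":0},{"dx":0,"dy":0,"dz":0,"yaw":0}]'

```text
clock: 32.83
tool_pos: [0.4052, -0.2334, -0.0011]
tcp_rot: [-2.265, -2.176, 0.0]
ft_force: [0.1, -0.2, -2.7]
opening: 0.535
grasp_force: 30.0
```

>>> move_arm --series '[{"dx":0,"dy":0,"dz":0.08,"yaw":0},{"dx":0,"dy":0,"dz":0,"yaw":0}]'

```text
clock: 33.0
tool_pos: [0.4052, -0.2333, -0.0031]
tcp_rot: [-2.265, -2.176, 0.0]
ft_force: [0.1, 0.3, -3.2]
opening: 0.536
grasp_force: 30.0
```

>>> move_arm --series '[{"dx":0,"dy":0,"dz":0.06,"yaw":0},{"dx":0,"dy":0,"dz":0,"yaw":0}]'

```text
clock: 33.17
tool_pos: [0.4055, -0.2335, -0.0043]
tcp_rot: [2.265, 2.176, 0.0]
ft_force: [0.9, 1.5, -2.7]
opening: 0.532
grasp_force: 30.0
```

>>> move_arm --series '[{"dx":0,"dy":0,"dz":0.04,"yaw":0},{"dx":0,"dy":0,"dz":0,"yaw":0}]'

```text
clock: 33.33
tool_pos: [0.4055, -0.2336, -0.0044]
tcp_rot: [-2.265, -2.177, 0.0]
ft_force: [-4.6, 2.9, 9.2]
opening: 0.532
grasp_force: 30.0
```

>>> move_arm --gripper 0.68 --series '[{"dx":0,"dy":0,"dz":-0.08,"yaw":0},{"dx":0,"dy":0,"dz":0,"yaw":0},{"dx":0,"dy":0,"dz":0,"yaw":0},{"dx":0,"dy":0,"dz":0,"yaw":0},{"dx":0,"dy":0,"dz":-0.8,"yaw":0},{"dx":0,"dy":0,"dz":-0.8,"yaw":0},{"dx":0,"dy":0,"dz":-0.8,"yaw":0},{"dx":0,"dy":0,"dz":-0.8,"yaw":0}]'

```text
clock: 34.0
tool_pos: [0.4052, -0.2333, 0.0773]
tcp_rot: [-2.265, -2.176, 0.0]
ft_force: [-0.3, -0.6, -0.3]
opening: 0.679
grasp_force: 0.0
```

>>> move_arm --gripper 0.75 --series '[{"dx":0.75,"dy":0.8,"dz":0,"yaw":0},{"dx":0.75,"dy":0.8,"dz":0,"yaw":0},{"dx":0.75,"dy":0.8,"dz":0,"yaw":0},{"dx":0.75,"dy":0.8,"dz":0,"yaw":0},{"dx":0.75,"dy":0.8,"dz":0,"yaw":0},{"dx":0.75,"dy":0.8,"dz":0,"yaw":0},{"dx":0.75,"dy":0.8,"dz":0,"yaw":0},{"dx":0,"dy":0,"dz":0,"yaw":1}]'

```text
clock: 34.67
tool_pos: [0.5534, -0.1048, 0.0767]
tcp_rot: [2.354, 2.08, 0.003]
ft_force: [0.0, -1.1, -0.1]
opening: 0.748
grasp_force: 0.0
```

>>> move_arm --series '[{"dx":0,"dy":0,"dz":0,"yaw":1},{"dx":0,"dy":0,"dz":0,"yaw":0.14},{"dx":0,"dy":0,"dz":0,"yaw":0},{"dx":0,"dy":0,"dz":0,"yaw":0}]'

```text
clock: 35.0
tool_pos: [0.5503, -0.1081, 0.0765]
tcp_rot: [-2.456, -1.959, 0.0]
ft_force: [0.2, 0.4, 0.3]
opening: 0.749
grasp_force: 0.0
```

```bash
python3 chk.py .5453 -.1074
```

```text
[ 0.55033739 -0.10813614  0.0766346 ] [-2.45659270e+00 -1.95821241e+00  5.52539874e-05]
blob 0.55 -0.1064 size 83 50 ang 77.5
pred px [276.1289547  217.39501902]
```

>>> move_arm --series '[{"dx":0.03,"dy":0,"dz":0.75,"yaw":0},{"dx":0,"dy":0,"dz":0.75,"yaw":0},{"dx":0,"dy":0,"dz":0.75,"yaw":0},{"dx":0,"dy":0,"dz":0.75,"yaw":0},{"dx":0,"dy":0,"dz":0.7,"yaw":0},{"dx":0,"dy":0,"dz":0,"yaw":0}]'

```text
clock: 35.55
tool_pos: [0.5473, -0.1066, -0.0197]
tcp_rot: [-2.454, -1.954, 0.006]
ft_force: [-0.7, -0.5, -0.3]
opening: 0.755
grasp_force: 0.0
```

>>> move_arm --gripper 0 --series '[{"dx":0,"dy":0,"dz":0,"yaw":0},{"dx":0,"dy":0,"dz":0,"yaw":0},{"dx":0,"dy":0,"dz":0,"yaw":0},{"dx":0,"dy":0,"dz":0,"yaw":0},{"dx":0,"dy":0,"dz":0,"yaw":0},{"dx":0,"dy":0,"dz":0,"yaw":0},{"dx":0,"dy":0,"dz":0,"yaw":0}]'

```text
clock: 36.13
tool_pos: [0.5518, -0.1075, -0.0142]
tcp_rot: [2.457, 1.955, 0.002]
ft_force: [-1.8, 0.8, 6.3]
opening: 0.532
grasp_force: 30.0
```

>>> move_arm --series '[{"dx":0,"dy":0,"dz":-0.9,"yaw":0},{"dx":0,"dy":0,"dz":-0.9,"yaw":0},{"dx":0,"dy":0,"dz":-0.9,"yaw":0},{"dx":0,"dy":0,"dz":0,"yaw":-1},{"dx":0,"dy":0,"dz":0,"yaw":-1},{"dx":0,"dy":0,"dz":0,"yaw":-0.16},{"dx":0,"dy":0,"dz":0,"yaw":0}]'

```text
clock: 36.72
tool_pos: [0.5505, -0.1071, 0.0516]
tcp_rot: [-2.265, -2.177, 0.0]
ft_force: [-0.3, 0.3, -2.4]
opening: 0.532
grasp_force: 30.0
```

>>> move_arm --series '[{"dx":-0.92,"dy":-0.16,"dz":0,"yaw":0},{"dx":-0.92,"dy":-0.16,"dz":0,"yaw":0},{"dx":-0.92,"dy":-0.16,"dz":0,"yaw":0},{"dx":-0.92,"dy":-0.16,"dz":0,"yaw":0},{"dx":-0.92,"dy":-0.16,"dz":0,"yaw":0},{"dx":-0.92,"dy":-0.16,"dz":0,"yaw":0},{"dx":-0.92,"dy":-0.16,"dz":0,"yaw":0},{"dx":-0.92,"dy":-0.16,"dz":0,"yaw":0}]'

```text
clock: 37.38
tool_pos: [0.5109, -0.2906, 0.0511]
tcp_rot: [-2.266, -2.174, 0.0]
ft_force: [0.7, 0.4, -1.6]
opening: 0.532
grasp_force: 30.0
```

>>> move_arm --series '[{"dx":-0.92,"dy":-0.16,"dz":0,"yaw":0},{"dx":-0.92,"dy":-0.16,"dz":0,"yaw":0},{"dx":0,"dy":0,"dz":0,"yaw":0},{"dx":0,"dy":0,"dz":0,"yaw":0},{"dx":0,"dy":0,"dz":0,"yaw":0}]'

```text
clock: 37.8
tool_pos: [0.5016, -0.3348, 0.051]
tcp_rot: [-2.265, -2.175, -0.0]
ft_force: [0.3, 0.7, -3.0]
opening: 0.531
grasp_force: 30.0
```

>>> move_arm --series '[{"dx":-0.11,"dy":0,"dz":0.6,"yaw":0},{"dx":0,"dy":0,"dz":0.6,"yaw":0},{"dx":0,"dy":0,"dz":0.6,"yaw":0},{"dx":0,"dy":0,"dz":0.06,"yaw":0},{"dx":0,"dy":0,"dz":0,"yaw":0},{"dx":0,"dy":0,"dz":0,"yaw":0}]'

```text
clock: 38.3
tool_pos: [0.5023, -0.3376, 0.0057]
tcp_rot: [2.263, 2.179, 0.0]
ft_force: [-0.3, -0.2, -1.5]
opening: 0.533
grasp_force: 30.0
```

>>> move_arm --series '[{"dx":0,"dy":0,"dz":0.1,"yaw":0},{"dx":0,"dy":0,"dz":0.1,"yaw":0},{"dx":0,"dy":0,"dz":0,"yaw":0}]'

```text
clock: 38.55
tool_pos: [0.5021, -0.3383, 0.0004]
tcp_rot: [2.263, 2.178, 0.0]
ft_force: [0.0, 0.6, -3.2]
opening: 0.529
grasp_force: 30.0
```

>>> move_arm --series '[{"dx":0,"dy":0,"dz":0.08,"yaw":0},{"dx":0,"dy":0,"dz":0,"yaw":0}]'

```text
clock: 38.72
tool_pos: [0.5018, -0.3382, -0.0019]
tcp_rot: [-2.264, -2.178, 0.0]
ft_force: [-0.1, -0.1, -2.6]
opening: 0.532
grasp_force: 30.0
```

>>> move_arm --series '[{"dx":0,"dy":0,"dz":0.06,"yaw":0},{"dx":0,"dy":0,"dz":0,"yaw":0}]'

```text
clock: 38.88
tool_pos: [0.5017, -0.3382, -0.0035]
tcp_rot: [-2.263, -2.178, 0.0]
ft_force: [-0.1, 0.2, -2.2]
opening: 0.532
grasp_force: 30.0
```

>>> move_arm --series '[{"dx":0,"dy":0,"dz":0.06,"yaw":0},{"dx":0,"dy":0,"dz":0,"yaw":0}]'

```text
clock: 39.05
tool_pos: [0.502, -0.3384, -0.0041]
tcp_rot: [2.263, 2.178, -0.0]
ft_force: [-2.6, 2.0, 4.2]
opening: 0.535
grasp_force: 30.0
```

>>> move_arm --gripper 0.68 --series '[{"dx":0,"dy":0,"dz":-0.04,"yaw":0},{"dx":0,"dy":0,"dz":0,"yaw":0},{"dx":0,"dy":0,"dz":0,"yaw":0},{"dx":0,"dy":0,"dz":0,"yaw":0},{"dx":0,"dy":0,"dz":-0.8,"yaw":0},{"dx":0,"dy":0,"dz":-0.8,"yaw":0},{"dx":0,"dy":0,"dz":-0.8,"yaw":0},{"dx":0,"dy":0,"dz":-0.8,"yaw":0}]'

```text
clock: 39.72
tool_pos: [0.5017, -0.3381, 0.0768]
tcp_rot: [-2.263, -2.178, 0.0]
ft_force: [0.2, -0.4, 0.4]
opening: 0.679
grasp_force: 0.0
```

>>> move_arm --gripper 0.75 --series '[{"dx":0.9,"dy":0.56,"dz":0,"yaw":0},{"dx":0.9,"dy":0.56,"dz":0,"yaw":0},{"dx":0.9,"dy":0.56,"dz":0,"yaw":0},{"dx":0.9,"dy":0.56,"dz":0,"yaw":0},{"dx":0.9,"dy":0.56,"dz":0,"yaw":0},{"dx":0.9,"dy":0.56,"dz":0,"yaw":0},{"dx":0.9,"dy":0.56,"dz":0,"yaw":0},{"dx":0.9,"dy":0.56,"dz":0,"yaw":0}]'

```text
clock: 40.38
tool_pos: [0.6213, -0.1614, 0.0761]
tcp_rot: [2.263, 2.179, 0.0]
ft_force: [0.0, -1.1, 0.5]
opening: 0.749
grasp_force: 0.0
```

>>> move_arm --series '[{"dx":0.9,"dy":0.56,"dz":0,"yaw":0},{"dx":0.9,"dy":0.56,"dz":0,"yaw":0},{"dx":0.9,"dy":0.56,"dz":0,"yaw":0},{"dx":0,"dy":0,"dz":0,"yaw":-0.8},{"dx":0,"dy":0,"dz":0,"yaw":-0.8},{"dx":0,"dy":0,"dz":0,"yaw":-0.8},{"dx":0,"dy":0,"dz":0,"yaw":0},{"dx":0,"dy":0,"dz":0,"yaw":0}]'

```text
clock: 41.05
tool_pos: [0.6651, -0.0967, 0.076]
tcp_rot: [-2.026, -2.401, 0.0]
ft_force: [0.1, -0.0, -0.0]
opening: 0.747
grasp_force: 0.0
```

```bash
python3 chk.py .6602 -.0961
```

```text
[ 0.66510335 -0.09681305  0.07607127] [-2.02635239e+00 -2.40053936e+00  8.39036994e-05]
blob 0.6641 -0.0967 size 50 83 ang 10.7
pred px [276.14453936 215.36582928]
```

>>> move_arm --series '[{"dx":0,"dy":0,"dz":0.75,"yaw":-0.1},{"dx":0,"dy":0,"dz":0.75,"yaw":0},{"dx":0,"dy":0,"dz":0.75,"yaw":0},{"dx":0,"dy":0,"dz":0.75,"yaw":0},{"dx":0,"dy":0,"dz":0.68,"yaw":0},{"dx":0,"dy":0,"dz":0,"yaw":0}]'

```text
clock: 41.6
tool_pos: [0.6617, -0.0963, -0.0205]
tcp_rot: [-2.012, -2.405, 0.005]
ft_force: [-0.5, 0.6, -1.3]
opening: 0.749
grasp_force: 0.0
```

>>> move_arm --gripper 0 --series '[{"dx":0,"dy":0,"dz":0,"yaw":0},{"dx":0,"dy":0,"dz":0,"yaw":0},{"dx":0,"dy":0,"dz":0,"yaw":0},{"dx":0,"dy":0,"dz":0,"yaw":0},{"dx":0,"dy":0,"dz":0,"yaw":0},{"dx":0,"dy":0,"dz":0,"yaw":0},{"dx":0,"dy":0,"dz":0,"yaw":0}]'

```text
clock: 42.18
tool_pos: [0.6664, -0.0971, -0.0139]
tcp_rot: [2.012, 2.41, 0.002]
ft_force: [-2.4, -0.6, 6.1]
opening: 0.53
grasp_force: 30.0
```

>>> move_arm --series '[{"dx":0,"dy":0,"dz":-0.9,"yaw":0},{"dx":0,"dy":0,"dz":-0.9,"yaw":0},{"dx":0,"dy":0,"dz":-0.9,"yaw":0},{"dx":0,"dy":0,"dz":0,"yaw":0.82},{"dx":0,"dy":0,"dz":0,"yaw":0.82},{"dx":0,"dy":0,"dz":0,"yaw":0.82},{"dx":0,"dy":0,"dz":0,"yaw":0}]'

```text
clock: 42.77
tool_pos: [0.6651, -0.0967, 0.0518]
tcp_rot: [-2.263, -2.179, -0.0]
ft_force: [0.3, -0.2, -2.2]
opening: 0.535
grasp_force: 30.0
```

>>> move_arm --series '[{"dx":-0.97,"dy":-0.36,"dz":0,"yaw":0},{"dx":-0.97,"dy":-0.36,"dz":0,"yaw":0},{"dx":-0.97,"dy":-0.36,"dz":0,"yaw":0},{"dx":-0.97,"dy":-0.36,"dz":0,"yaw":0},{"dx":-0.97,"dy":-0.36,"dz":0,"yaw":0},{"dx":-0.97,"dy":-0.36,"dz":0,"yaw":0},{"dx":0,"dy":0,"dz":0,"yaw":0},{"dx":0,"dy":0,"dz":0,"yaw":0}]'

```text
clock: 43.43
tool_pos: [0.6054, -0.2416, 0.0515]
tcp_rot: [-2.26, -2.182, 0.0]
ft_force: [0.0, 0.1, -2.6]
opening: 0.535
grasp_force: 30.0
```

>>> move_arm --series '[{"dx":0,"dy":0,"dz":0.6,"yaw":0},{"dx":0,"dy":0,"dz":0.6,"yaw":0},{"dx":0,"dy":0,"dz":0.6,"yaw":0},{"dx":0,"dy":0,"dz":0.06,"yaw":0},{"dx":0,"dy":0,"dz":0,"yaw":0},{"dx":0,"dy":0,"dz":0,"yaw":0}]'

```text
clock: 43.93
tool_pos: [0.606, -0.2397, 0.0048]
tcp_rot: [-2.258, -2.183, 0.001]
ft_force: [0.1, -0.4, -2.6]
opening: 0.535
grasp_force: 30.0
```

>>> move_arm --series '[{"dx":0,"dy":0,"dz":0.1,"yaw":0},{"dx":0,"dy":0,"dz":0.1,"yaw":0},{"dx":0,"dy":0,"dz":0,"yaw":0}]'

```text
clock: 44.18
tool_pos: [0.6063, -0.2403, 0.0002]
tcp_rot: [2.259, 2.182, 0.0]
ft_force: [-0.2, -0.1, -2.3]
opening: 0.535
grasp_force: 30.0
```

>>> move_arm --series '[{"dx":0,"dy":0,"dz":0.08,"yaw":0},{"dx":0,"dy":0,"dz":0,"yaw":0}]'

```text
clock: 44.35
tool_pos: [0.6061, -0.2403, -0.0019]
tcp_rot: [-2.26, -2.182, -0.0]
ft_force: [-0.2, 0.1, -1.6]
opening: 0.533
grasp_force: 30.0
```

>>> move_arm --series '[{"dx":0,"dy":0,"dz":0.08,"yaw":0},{"dx":0,"dy":0,"dz":0,"yaw":0}]'

```text
clock: 44.52
tool_pos: [0.6063, -0.2404, -0.0038]
tcp_rot: [2.259, 2.182, 0.0]
ft_force: [1.2, 1.1, -2.2]
opening: 0.534
grasp_force: 30.0
```

>>> move_arm --gripper 0.68 --series '[{"dx":0,"dy":0,"dz":0.03,"yaw":0},{"dx":0,"dy":0,"dz":0,"yaw":0},{"dx":0,"dy":0,"dz":0,"yaw":0},{"dx":0,"dy":0,"dz":0,"yaw":0},{"dx":0,"dy":0,"dz":-0.8,"yaw":0},{"dx":0,"dy":0,"dz":-0.8,"yaw":0},{"dx":0,"dy":0,"dz":-0.8,"yaw":0},{"dx":0,"dy":0,"dz":-0.8,"yaw":0}]'

```text
clock: 45.18
tool_pos: [0.6061, -0.2403, 0.0764]
tcp_rot: [-2.26, -2.182, 0.0]
ft_force: [0.9, -0.6, 0.5]
opening: 0.678
grasp_force: 0.0
```

>>> move_arm --gripper 0.75 --series '[{"dx":0.93,"dy":0.18,"dz":0,"yaw":0},{"dx":0.93,"dy":0.18,"dz":0,"yaw":0},{"dx":0.93,"dy":0.18,"dz":0,"yaw":0},{"dx":0.93,"dy":0.18,"dz":0,"yaw":0},{"dx":0.93,"dy":0.18,"dz":0,"yaw":0},{"dx":0.93,"dy":0.18,"dz":0,"yaw":0},{"dx":0.93,"dy":0.18,"dz":0,"yaw":0},{"dx":0.93,"dy":0.18,"dz":0,"yaw":0}]'

```text
clock: 45.85
tool_pos: [0.6489, -0.0546, 0.0757]
tcp_rot: [2.259, 2.182, 0.0]
ft_force: [0.7, -0.2, -0.0]
opening: 0.747
grasp_force: 0.0
```

>>> move_arm --series '[{"dx":0.93,"dy":0.18,"dz":0,"yaw":0},{"dx":0.93,"dy":0.18,"dz":0,"yaw":0},{"dx":0.93,"dy":0.18,"dz":0,"yaw":0},{"dx":0,"dy":0,"dz":0,"yaw":1},{"dx":0,"dy":0,"dz":0,"yaw":1},{"dx":0,"dy":0,"dz":0,"yaw":0},{"dx":0,"dy":0,"dz":0,"yaw":0},{"dx":0,"dy":0,"dz":0,"yaw":0}]'

```text
clock: 46.52
tool_pos: [0.6645, 0.0133, 0.0755]
tcp_rot: [2.439, 1.98, 0.0]
ft_force: [-0.7, 0.1, -0.2]
opening: 0.752
grasp_force: 0.0
```

```bash
python3 chk.py .6594 .0145
```

```text
[0.66449529 0.01321187 0.07552727] [2.43946920e+00 1.97948390e+00 8.48934427e-05]
blob 0.6645 0.0165 size 83 49 ang 76.5
pred px [275.79061976 217.08440783]
```

>>> move_arm --series '[{"dx":0.09,"dy":0,"dz":0.75,"yaw":0.25},{"dx":0,"dy":0,"dz":0.75,"yaw":0},{"dx":0,"dy":0,"dz":0.75,"yaw":0},{"dx":0,"dy":0,"dz":0.75,"yaw":0},{"dx":0,"dy":0,"dz":0.66,"yaw":0},{"dx":0,"dy":0,"dz":0,"yaw":0}]'

```text
clock: 47.07
tool_pos: [0.6616, 0.0155, -0.0206]
tcp_rot: [-2.458, -1.949, 0.008]
ft_force: [-0.0, -0.8, -0.8]
opening: 0.75
grasp_force: 0.0
```

>>> move_arm --gripper 0 --series '[{"dx":0,"dy":0,"dz":0,"yaw":0},{"dx":0,"dy":0,"dz":0,"yaw":0},{"dx":0,"dy":0,"dz":0,"yaw":0},{"dx":0,"dy":0,"dz":0,"yaw":0},{"dx":0,"dy":0,"dz":0,"yaw":0},{"dx":0,"dy":0,"dz":0,"yaw":0},{"dx":0,"dy":0,"dz":0,"yaw":0}]'

```text
clock: 47.65
tool_pos: [0.6662, 0.0157, -0.0142]
tcp_rot: [2.461, 1.95, 0.003]
ft_force: [-1.4, -0.5, 6.9]
opening: 0.536
grasp_force: 30.0
```

>>> move_arm --series '[{"dx":0,"dy":0,"dz":-0.9,"yaw":0},{"dx":0,"dy":0,"dz":-0.9,"yaw":0},{"dx":0,"dy":0,"dz":-0.9,"yaw":0},{"dx":0,"dy":0,"dz":0,"yaw":-0.74},{"dx":0,"dy":0,"dz":0,"yaw":-0.74},{"dx":0,"dy":0,"dz":0,"yaw":-0.74},{"dx":0,"dy":0,"dz":0,"yaw":0}]'

```text
clock: 48.23
tool_pos: [0.6648, 0.0158, 0.0515]
tcp_rot: [-2.259, -2.183, -0.0]
ft_force: [-0.5, -0.6, -2.5]
opening: 0.535
grasp_force: 30.0
```

>>> move_arm --series '[{"dx":-0.94,"dy":-0.55,"dz":0,"yaw":0},{"dx":-0.94,"dy":-0.55,"dz":0,"yaw":0},{"dx":-0.94,"dy":-0.55,"dz":0,"yaw":0},{"dx":-0.94,"dy":-0.55,"dz":0,"yaw":0},{"dx":-0.94,"dy":-0.55,"dz":0,"yaw":0},{"dx":-0.94,"dy":-0.55,"dz":0,"yaw":0},{"dx":-0.94,"dy":-0.55,"dz":0,"yaw":0},{"dx":-0.94,"dy":-0.55,"dz":0,"yaw":0}]'

```text
clock: 48.9
tool_pos: [0.5471, -0.1689, 0.0514]
tcp_rot: [-2.265, -2.177, 0.0]
ft_force: [0.5, -1.6, -3.0]
opening: 0.535
grasp_force: 30.0
```

>>> move_arm --series '[{"dx":-0.94,"dy":-0.55,"dz":0,"yaw":0},{"dx":-0.94,"dy":-0.55,"dz":0,"yaw":0},{"dx":-0.94,"dy":-0.52,"dz":0,"yaw":0},{"dx":0,"dy":0,"dz":0,"yaw":0},{"dx":0,"dy":0,"dz":0,"yaw":0},{"dx":0,"dy":0,"dz":0,"yaw":0}]'

```text
clock: 49.4
tool_pos: [0.505, -0.2366, 0.0514]
tcp_rot: [-2.265, -2.177, -0.001]
ft_force: [-0.4, 0.9, -2.0]
opening: 0.536
grasp_force: 30.0
```

Target C is (0.5055, -0.2375).

>>> move_arm --series '[{"dx":-0.03,"dy":0.02,"dz":0.6,"yaw":0},{"dx":0,"dy":0,"dz":0.6,"yaw":0},{"dx":0,"dy":0,"dz":0.6,"yaw":0},{"dx":0,"dy":0,"dz":0.06,"yaw":0},{"dx":0,"dy":0,"dz":0,"yaw":0},{"dx":0,"dy":0,"dz":0,"yaw":0}]'

```text
clock: 49.9
tool_pos: [0.506, -0.2372, 0.0055]
tcp_rot: [2.262, 2.18, 0.0]
ft_force: [0.4, -0.3, -1.9]
opening: 0.536
grasp_force: 30.0
```

>>> move_arm --series '[{"dx":0,"dy":0,"dz":0.1,"yaw":0},{"dx":0,"dy":0,"dz":0.1,"yaw":0},{"dx":0,"dy":0,"dz":0,"yaw":0}]'

```text
clock: 50.15
tool_pos: [0.5057, -0.2377, 0.0002]
tcp_rot: [2.262, 2.179, 0.0]
ft_force: [-0.3, -0.3, -3.2]
opening: 0.536
grasp_force: 30.0
```

>>> move_arm --series '[{"dx":0,"dy":0,"dz":0.08,"yaw":0},{"dx":0,"dy":0,"dz":0,"yaw":0}]'

```text
clock: 50.32
tool_pos: [0.5053, -0.2377, -0.0022]
tcp_rot: [-2.263, -2.179, 0.0]
ft_force: [0.4, 0.1, -2.2]
opening: 0.534
grasp_force: 30.0
```

>>> move_arm --series '[{"dx":0,"dy":0,"dz":0.08,"yaw":0},{"dx":0,"dy":0,"dz":0,"yaw":0}]'

```text
clock: 50.48
tool_pos: [0.5055, -0.2378, -0.0041]
tcp_rot: [2.262, 2.179, 0.0]
ft_force: [0.3, 0.6, -2.8]
opening: 0.534
grasp_force: 30.0
```

>>> move_arm --gripper 0.68 --series '[{"dx":0,"dy":0,"dz":0.03,"yaw":0},{"dx":0,"dy":0,"dz":0,"yaw":0},{"dx":0,"dy":0,"dz":0,"yaw":0},{"dx":0,"dy":0,"dz":0,"yaw":0},{"dx":0,"dy":0,"dz":-0.8,"yaw":0},{"dx":0,"dy":0,"dz":-1,"yaw":0},{"dx":0,"dy":0,"dz":-1,"yaw":0},{"dx":0,"dy":0,"dz":-1,"yaw":0}]'

```text
clock: 51.15
tool_pos: [0.5052, -0.2376, 0.0912]
tcp_rot: [-2.262, -2.179, 0.0]
ft_force: [0.8, -0.3, 0.5]
opening: 0.68
grasp_force: 0.0
```

>>> move_arm --series '[{"dx":0,"dy":0,"dz":-1,"yaw":0},{"dx":0,"dy":0,"dz":-1,"yaw":0},{"dx":0.94,"dy":0.02,"dz":0,"yaw":0},{"dx":0.94,"dy":0.02,"dz":0,"yaw":0},{"dx":0.94,"dy":0.02,"dz":0,"yaw":0},{"dx":0.94,"dy":0.02,"dz":0,"yaw":0},{"dx":0.94,"dy":0.02,"dz":0,"yaw":0},{"dx":0.94,"dy":0.02,"dz":0,"yaw":0}]'

```text
clock: 51.82
tool_pos: [0.5137, -0.0959, 0.1404]
tcp_rot: [2.262, 2.179, 0.0]
ft_force: [-0.9, -0.1, -0.1]
opening: 0.681
grasp_force: 0.0
```

>>> move_arm --series '[{"dx":0.94,"dy":0.02,"dz":0,"yaw":0},{"dx":0.94,"dy":0.02,"dz":0,"yaw":0},{"dx":0.94,"dy":0.02,"dz":0,"yaw":0},{"dx":0.94,"dy":0.02,"dz":0,"yaw":0},{"dx":0.94,"dy":0.02,"dz":0,"yaw":0},{"dx":0.94,"dy":0.02,"dz":0,"yaw":0},{"dx":0.94,"dy":0.02,"dz":0,"yaw":0},{"dx":0.94,"dy":0.02,"dz":0,"yaw":0}]'

```text
clock: 52.48
tool_pos: [0.5247, 0.092, 0.1405]
tcp_rot: [2.262, 2.179, 0.001]
ft_force: [0.7, -0.2, -1.0]
opening: 0.678
grasp_force: 0.0
```

>>> move_arm --series '[{"dx":0.94,"dy":0.02,"dz":0,"yaw":0},{"dx":0.94,"dy":0.02,"dz":0,"yaw":0},{"dx":0.94,"dy":0.02,"dz":0,"yaw":0},{"dx":0.94,"dy":0.02,"dz":0,"yaw":0},{"dx":0.94,"dy":0.02,"dz":0,"yaw":0},{"dx":0.94,"dy":0.02,"dz":0,"yaw":0},{"dx":0,"dy":0,"dz":0,"yaw":-0.95},{"dx":0,"dy":0,"dz":0,"yaw":-0.95}]'

```text
clock: 53.15
tool_pos: [0.5328, 0.2332, 0.1402]
tcp_rot: [-2.067, -2.365, -0.0]
ft_force: [-0.8, -0.1, -0.5]
opening: 0.679
grasp_force: 0.0
```

>>> move_arm --series '[{"dx":0,"dy":0,"dz":0,"yaw":-0.95},{"dx":0,"dy":0,"dz":0,"yaw":-0.95},{"dx":0,"dy":0,"dz":0,"yaw":-0.95},{"dx":0,"dy":0,"dz":0,"yaw":-0.95},{"dx":0,"dy":0,"dz":0,"yaw":-0.95},{"dx":0,"dy":0,"dz":0,"yaw":-0.95},{"dx":0,"dy":0,"dz":0,"yaw":-0.95},{"dx":0,"dy":0,"dz":0,"yaw":-0.95}]'

```text
clock: 53.82
tool_pos: [0.533, 0.2316, 0.1403]
tcp_rot: [1.187, 2.909, 0.0]
ft_force: [1.1, 0.1, -0.1]
opening: 0.681
grasp_force: 0.0
```

>>> move_arm --series '[{"dx":0,"dy":0,"dz":0,"yaw":-0.95},{"dx":0,"dy":0,"dz":0,"yaw":-0.95},{"dx":0,"dy":0,"dz":0,"yaw":-0.95},{"dx":0,"dy":0,"dz":0,"yaw":-0.95},{"dx":0,"dy":0,"dz":0,"yaw":-0.95},{"dx":0,"dy":0,"dz":0,"yaw":-0.95},{"dx":0,"dy":0,"dz":0,"yaw":0},{"dx":0,"dy":0,"dz":0,"yaw":0}]'

```text
clock: 54.48
tool_pos: [0.533, 0.2316, 0.1403]
tcp_rot: [0.445, 3.11, 0.0]
ft_force: [0.1, -0.8, -0.9]
opening: 0.674
grasp_force: 0.0
```

```bash
python3 - <<'E'
from h import *
t=grab('top');s=grab('side');w=grab('wrist')
cv2.imwrite('pics/p3.png',np.vstack([np.hstack([cv2.resize(t['pixels'][160:280,320:480],(400,300),interpolation=2),cv2.resize(s['pixels'][130:220,245:365],(400,300),interpolation=2)]),np.hstack([cv2.resize(w['pixels'],(400,300)),cv2.resize(s['pixels'][205:385,130:370],(400,300),interpolation=2)])]))
print(robot.state()['tool_pos'],robot.state()['tcp_rot'])
for P in([.5315,.232,.108],[.5315,.232,.03]): print(proj(w,P)*400/560)
E
```

```text
[0.53297489 0.23160648 0.14023665] [4.44353044e-01 3.10993005e+00 7.25039182e-05]
[200.89824653 159.01288704]
[200.97814102 140.70915085]
```

View pics/p3.png

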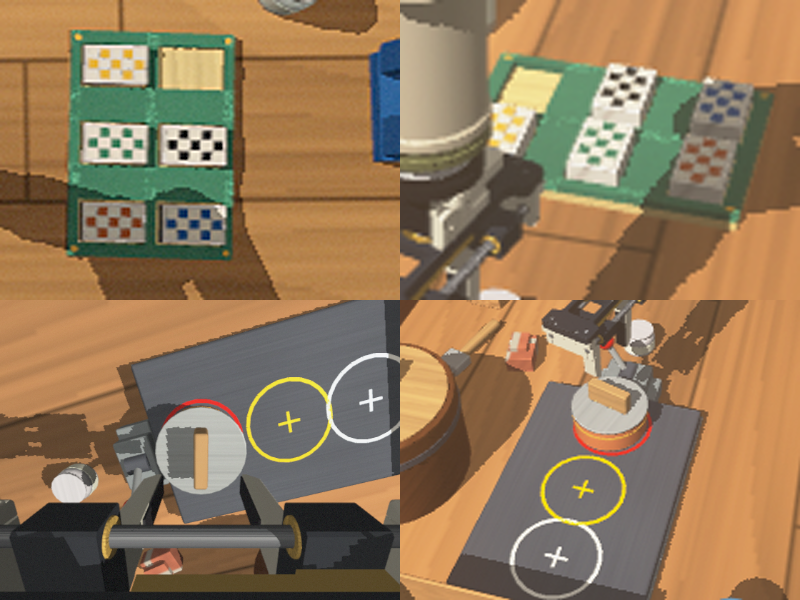

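>>> move_arm --newtons 25 --series '[{"dx":0,"dy":0,"dz":0.84,"yaw":0},{"dx":0,"dy":0,"dz":0.84,"yaw":0},{"dx":0,"dy":0,"dz":0.84,"yaw":0},{"dx":0,"dy":0,"dz":0.8,"yaw":0},{"dx":0,"dy":0,"dz":0,"yaw":0}]'

```text
clock: 55.05
tool_pos: [0.5296, 0.2305, 0.0524]
tcp_rot: [-0.442, -3.104, 0.005]
ft_force: [-0.2, 0.1, 0.0]
opening: 0.679
grasp_force: 0.0
```

>>> move_arm --gripper 0 --series '[{"dx":0,"dy":0,"dz":0,"yaw":0},{"dx":0,"dy":0,"dz":0,"yaw":0},{"dx":0,"dy":0,"dz":0,"yaw":0},{"dx":0,"dy":0,"dz":0,"yaw":0},{"dx":0,"dy":0,"dz":0,"yaw":0},{"dx":0,"dy":0,"dz":0,"yaw":0},{"dx":0,"dy":0,"dz":0,"yaw":0},{"dx":0,"dy":0,"dz":0,"yaw":0}]'

```text
clock: 55.72
tool_pos: [0.533, 0.2314, 0.0575]
tcp_rot: [0.441, 3.11, -0.001]
ft_force: [0.8, -0.8, 0.9]
opening: 0.168
grasp_force: 25.0
```

>>> move_arm --series '[{"dx":0,"dy":0,"dz":0,"yaw":0},{"dx":0,"dy":0,"dz":0,"yaw":0},{"dx":0,"dy":0,"dz":0,"yaw":0}]'

```text
clock: 55.97
tool_pos: [0.5331, 0.2314, 0.0575]
tcp_rot: [0.441, 3.11, -0.0]
ft_force: [-2.0, -3.8, 5.5]
opening: 0.171
grasp_force: 25.0
```

>>> move_arm --series '[{"dx":0.12,"dy":0.49,"dz":0,"yaw":0},{"dx":0.12,"dy":0.49,"dz":0,"yaw":0},{"dx":0.12,"dy":0.49,"dz":0,"yaw":0},{"dx":0.12,"dy":0.49,"dz":0,"yaw":0},{"dx":0.12,"dy":0.49,"dz":0,"yaw":0}]'

```text
clock: 56.38
tool_pos: [0.536, 0.2944, 0.0575]
tcp_rot: [0.442, 3.11, -0.002]
ft_force: [-1.4, -6.3, 5.7]
opening: 0.171
grasp_force: 25.0
```

>>> move_arm --series '[{"dx":0.12,"dy":0.49,"dz":0,"yaw":0},{"dx":0.12,"dy":0.49,"dz":0,"yaw":0},{"dx":0.12,"dy":0.49,"dz":0,"yaw":0},{"dx":0.12,"dy":0.49,"dz":0,"yaw":0},{"dx":0.12,"dy":0.46,"dz":0,"yaw":0},{"dx":0,"dy":0,"dz":0,"yaw":0},{"dx":0,"dy":0,"dz":0,"yaw":0},{"dx":0,"dy":0,"dz":0,"yaw":0}]'

```text
clock: 57.05
tool_pos: [0.5382, 0.3578, 0.0576]
tcp_rot: [0.44, 3.11, 0.003]
ft_force: [-0.3, 5.1, 3.1]
opening: 0.17
grasp_force: 25.0
```

>>> move_arm --gripper 0.6 --series '[{"dx":0,"dy":0,"dz":0,"yaw":0},{"dx":0,"dy":0,"dz":0,"yaw":0},{"dx":0,"dy":0,"dz":0,"yaw":0},{"dx":0,"dy":0,"dz":0,"yaw":0},{"dx":0,"dy":0,"dz":-0.8,"yaw":0},{"dx":0,"dy":0,"dz":-0.9,"yaw":0},{"dx":0,"dy":0,"dz":-0.9,"yaw":0},{"dx":0,"dy":0,"dz":-0.9,"yaw":0}]'

```text
clock: 57.72
tool_pos: [0.5376, 0.3562, 0.1451]
tcp_rot: [-0.442, -3.11, 0.001]
ft_force: [0.1, 0.1, 0.4]
opening: 0.594
grasp_force: 0.0
```

>>> move_arm --series '[{"dx":0,"dy":0,"dz":-0.5,"yaw":0.92},{"dx":0,"dy":0,"dz":0,"yaw":0.92},{"dx":0,"dy":0,"dz":0,"yaw":0.92},{"dx":0,"dy":0,"dz":0,"yaw":0.92},{"dx":0,"dy":0,"dz":0,"yaw":0.92},{"dx":0,"dy":0,"dz":0,"yaw":0.92},{"dx":0,"dy":0,"dz":0,"yaw":0.92},{"dx":0,"dy":0,"dz":0,"yaw":0.92}]'

```text
clock: 58.38
tool_pos: [0.5378, 0.3564, 0.1568]
tcp_rot: [-1.406, -2.809, 0.001]
ft_force: [-0.8, -0.2, 0.6]
opening: 0.599
grasp_force: 0.0
```

>>> move_arm --series '[{"dx":0,"dy":0,"dz":0,"yaw":0.92},{"dx":0,"dy":0,"dz":0,"yaw":0.92},{"dx":0,"dy":0,"dz":0,"yaw":0.92},{"dx":0,"dy":0,"dz":0,"yaw":0.92},{"dx":0,"dy":0,"dz":0,"yaw":0.92},{"dx":0,"dy":0,"dz":0,"yaw":0.92},{"dx":0,"dy":0,"dz":0,"yaw":0.92},{"dx":0,"dy":0,"dz":0,"yaw":0.92}]'

```text
clock: 59.05
tool_pos: [0.5379, 0.3564, 0.1568]
tcp_rot: [2.221, 2.222, -0.001]
ft_force: [-0.2, 0.4, -0.6]
opening: 0.603
grasp_force: 0.0
```

>>> move_arm --series '[{"dx":-0.94,"dy":0.12,"dz":0,"yaw":0},{"dx":-0.94,"dy":0.12,"dz":0,"yaw":0},{"dx":-0.94,"dy":0.12,"dz":0,"yaw":0},{"dx":-0.94,"dy":0.12,"dz":0,"yaw":0},{"dx":-0.94,"dy":0.12,"dz":0,"yaw":0},{"dx":-0.94,"dy":0.12,"dz":0,"yaw":0},{"dx":-0.94,"dy":0.12,"dz":0,"yaw":0},{"dx":-0.94,"dy":0.12,"dz":0,"yaw":0}]'

```text
clock: 59.72
tool_pos: [0.5626, 0.1674, 0.1569]
tcp_rot: [-2.217, -2.226, 0.001]
ft_force: [-0.2, -0.2, 0.8]
opening: 0.597
grasp_force: 0.0
```

>>> move_arm --series '[{"dx":-0.94,"dy":0.12,"dz":0,"yaw":0},{"dx":0,"dy":0,"dz":0,"yaw":0},{"dx":0,"dy":0,"dz":0,"yaw":0},{"dx":0,"dy":0,"dz":0,"yaw":0}]'

```text
clock: 60.05
tool_pos: [0.5658, 0.1456, 0.157]
tcp_rot: [-2.217, -2.225, 0.0]
ft_force: [0.1, 0.5, -0.8]
opening: 0.6
grasp_force: 0.0
```

```bash
python3 - <<'E'
from h import *
t=grab('top');s=grab('side')
cv2.imwrite('pics/p4.png',np.hstack([cv2.resize(t['pixels'][140:260,110:270],(400,300),interpolation=2),cv2.resize(s['pixels'][205:385,130:370],(400,300),interpolation=2)]))
E
```

```text
(no output)
```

View pics/p4.png

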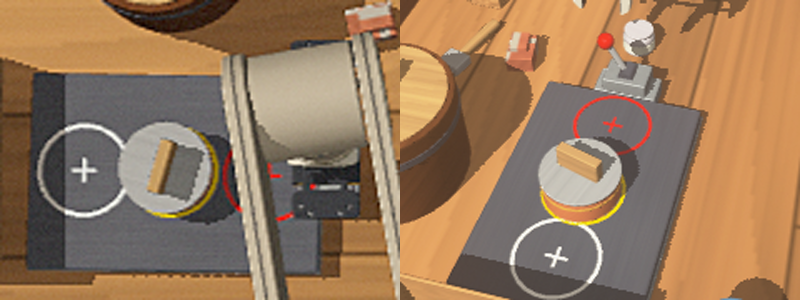

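>>> move_arm --series '[{"dx":0,"dy":0,"dz":0.75,"yaw":0},{"dx":0,"dy":0,"dz":0.75,"yaw":0},{"dx":0,"dy":0,"dz":0.75,"yaw":0},{"dx":0,"dy":0,"dz":0.75,"yaw":0},{"dx":0,"dy":-0.3,"dz":0,"yaw":0},{"dx":0,"dy":-0.3,"dz":0,"yaw":0},{"dx":0,"dy":-0.35,"dz":0,"yaw":0},{"dx":0,"dy":-0.35,"dz":0,"yaw":0}]'

```text
clock: 60.82
tool_pos: [0.5342, 0.146, 0.0845]
tcp_rot: [2.214, 2.225, 0.005]
ft_force: [1.9, -0.3, 2.7]
opening: 0.599
grasp_force: 0.9
```

>>> move_arm --series '[{"dx":0,"dy":-0.35,"dz":0,"yaw":0},{"dx":0,"dy":-0.35,"dz":0,"yaw":0},{"dx":0,"dy":-0.35,"dz":0,"yaw":0},{"dx":0,"dy":-0.35,"dz":0,"yaw":0},{"dx":0,"dy":-0.35,"dz":0,"yaw":0},{"dx":0,"dy":-0.3,"dz":0,"yaw":0},{"dx":0,"dy":0,"dz":0,"yaw":0},{"dx":0,"dy":0,"dz":0,"yaw":0}]'

```text
clock: 61.48
tool_pos: [0.4834, 0.1448, 0.0829]
tcp_rot: [2.214, 2.224, 0.004]
ft_force: [7.6, -1.3, -2.1]
opening: 0.605
grasp_force: 3.9
```

```bash
cat > ball.py <<'E'
from h import *
s=grab('side');print(robot.state()['ft_force'])
hsv=cv2.cvtColor(s['pixels'],cv2.COLOR_BGR2HSV)
m=((hsv[...,0]<6)|(hsv[...,0]>174))&(hsv[...,1]>190)&(hsv[...,2]>110)
yy,xx=np.nonzero(m[220:246,240:295]); print(len(xx)); print(ray(s,xx.mean()+240,yy.mean()+220,.113))
E
python3 ball.py
```

```text
[ 7.42507676 -1.64143691 -1.68213935]
64
[0.49912301 0.14253885 0.113     ]
```

>>> move_arm --series '[{"dx":0,"dy":0.5,"dz":0,"yaw":0},{"dx":0,"dy":0.1,"dz":0,"yaw":0},{"dx":0,"dy":0,"dz":-0.8,"yaw":0},{"dx":0,"dy":0,"dz":-0.9,"yaw":0},{"dx":0,"dy":0,"dz":-0.9,"yaw":0},{"dx":0,"dy":0,"dz":-0.9,"yaw":0},{"dx":0,"dy":0,"dz":0,"yaw":0},{"dx":0,"dy":0,"dz":0,"yaw":0}]'

```text
clock: 62.2
tool_pos: [0.4977, 0.1454, 0.171]
tcp_rot: [2.215, 2.226, 0.003]
ft_force: [0.3, -0.0, -0.4]
opening: 0.602
grasp_force: 0.0
```

```bash
python3 ball.py; python3 - <<'E'
from h import *
# verify jig and pot unchanged vs. earlier pictures
a=load('top')['pixels'].astype(int); t=grab('top'); b=t['pixels'].astype(int)
print('jig/plate diff',np.abs(a-b)[165:270,342:420].mean(), np.abs(a-b)[160:250,120:195].mean())
E
```

```text
[-1.88360718  0.27227987 -0.89745728]
65
[0.49896955 0.14269461 0.113     ]
jig/plate diff 17.76202686202686 2.851259259259259
```

```bash
python3 - <<'E'
from h import *
t=load('top')
old=cv2.imread('pics/p3.png')[:300,:400]; old=cv2.resize(old,(160,120),interpolation=cv2.INTER_AREA); new=t['pixels'][160:280,320:480]
cx=dict(A=(.6051,-.2414),C=(.5052,-.2377),D=(.5016,-.3377),E=(.4049,-.2338),F=(.4015,-.334),B=(.6015,-.3414))
go,gn=[cv2.cvtColor(i,cv2.COLOR_BGR2GRAY) for i in(old,new)]
for n,(x,y) in cx.items():
    u,v=(proj(t,[x-.003,y,.034])-[320,160]).astype(int)
    T=go[v-11:v+12,u-17:u+18]; S=gn[v-17:v+18,max(u-23,0):u+24]
    r=cv2.matchTemplate(S,T,cv2.TM_CCOEFF_NORMED); _,m,_,l=cv2.minMaxLoc(r); print(n,round(m,2),'shift px',l[0]-(u-17-max(u-23,0)),l[1]-6,'mean',T.mean().round(),S.mean().round())
E
```

```text
A 1.0 shift px 0 0 mean 151.0 142.0
C 0.98 shift px 0 0 mean 144.0 129.0
D 0.99 shift px 0 0 mean 135.0 126.0
E 0.81 shift px 0 0 mean 98.0 99.0
F 0.81 shift px 0 0 mean 97.0 109.0
B 1.0 shift px 0 0 mean 149.0 139.0
```

No plaque has shifted (only shadows differ), so I'm handing in.

```bash
python3 -c "
from station import robot
print(robot.hand_in())"
```

```text
the job is handed in; nothing more can be done
None
```

The job is handed in, with no verdict returned: the plate was switched on, the pot slid to the red ring, all five plaques seated in the jig, then the pot slid to the yellow ring and the plate switched off. My last camera checks agreed.

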